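# Knock out the jammed clamping wedge

## Task

The wooden wedge that clamps the white photo panel in the sloping jig has jammed. Pick up the loose wooden tapping block, drive the wedge sideways out of the dovetail with it by knocking on the wedge's thin end (do not grip or push the jammed wedge with the gripper), until it is loose enough to come up. Put the block down on the bench, then lift the wedge out of the jig and set it on the bench on its flat underside, clear of the jig. The panel stays in the jig, and the squeegee and the tape measure are not to be pushed about.

Things in the scene. Friction and masses are not known exactly. Their poses are not given: they have to be found in the camera images.
- deck (a point): Middle of the upper face of the deck of the plywood jig fixed on the bench, 68 mm above the bench. Axes (called the deck's): x up the slope, y across to the left (level), z square to the deck. Deck: 204 mm (x) by 250 mm (y), 18 mm thick, slopes 30 degrees, rising away from the robot. From the low edge up it carries a 20 mm high batten, a sprung bar, the panel, the wedge and the cheek.
- jig: The same jig: origin on the bench right below the deck's middle, z upright, x level away from the robot, y to the left.
- cheek_face (a point): Foot of the dark wood cheek's face towards the wedge, at mid length, on the deck (deck x = 46, y = 0 mm). Cheek: 20 mm high, deck y -55 to 55 mm, reaches up to deck x = 92 mm. Its face runs at a taper of 1 in 7 (x = 46 mm + y/7) and is undercut 8 degrees: its top overhangs the wedge's foot by 2.8 mm, so the jammed wedge cannot be lifted straight out.
- bar_face (a point): Middle of the rubber face of the aluminium pressure bar below the panel (bar 106 mm long, top 15.5 mm above the deck). Springs push it up the slope against the panel with about 18 N; it can move 0.6 mm down and 1 mm up the slope.
- stop_end (a point): Top edge of a small stop screwed to the deck against the panel's left end (14 mm high, deck y 55.5 to 69.5 mm, deck x -55 to -5 mm); it keeps the panel from being dragged along. To the right of deck y = -55 mm the deck is bare except for the wedge's thin end.
- wedge: Loose pale wooden wedge, about 0.18 kg. Origin: middle of its underside; starts on the deck at deck x = 29, y = -20 mm, axes along the deck's. Foot 170 mm long in y (-85 to 85), 20 mm high; face at -x (on the panel) straight, at x = -17 mm; face at +x tapered and bevelled like the cheek: 19 mm wide at the thin end (-y), 43 mm at the thick end (+y). Ribbed on top.
- wedge_thin_end (a point): Middle of the wedge's thin end face, 10 mm above its underside: knock here, towards the wedge's +y. It takes some 10 to 22 N to break loose over the first 10 mm, then little. After about 30 mm of travel the overhang no longer holds the foot down, at 40 mm there is 2 mm to spare; at 50 mm this end is level with the ends of cheek and panel. Axes as the wedge's.
- wedge_rib (a point): Grip point on the wedge's rib, 44 mm above the underside. Rib: 22 mm wide in x (middle at wedge x = -2 mm), 90 mm long in y (wedge y -40 to 50), from 20 to 48 mm above the underside, so it stands 28 mm proud of cheek and panel. Fingers close along the wedge's x. Axes as the wedge's.
- block: Loose brown wooden tapping block, thin dark line along each side, 100 mm (x) by 42 mm (y) by 64 mm high, about 0.22 kg, standing on its long edge on the bench to the right of the jig. Origin: middle of its underside. Grip it across y and high, so that its lower 25 mm stays free for knocking.
- block_mid (a point): Centre of the tapping block, 32 mm above its underside. Axes as the block's. The bench round it, right of the jig (world x 0.42 to 0.58, y -0.40 to -0.20), is free.
- panel: White-faced photo panel, 75 mm (x) by 110 mm (y) by 18 mm, loose, clamped between pressure bar and wedge. Origin: middle of its underside; starts at deck x = -25.5, y = 0 mm, axes along the deck's.
- vinyl_squeegee: Bystander: yellow squeegee lying flat, 74 by 100 by 13 mm, near the front edge. Origin under its middle.
- tape_measure: Bystander: yellow tape measure, 82 by 39 by 63 mm, near the front edge at the right. Origin under its middle.

How it is judged (in metres and radians):
On the way, in this order (a step that is already met when the one before it is completed fails the run):
1. the block bears on the wedge while it is still jammed (contact force between block and wedge above 2 N and y of wedge in the frame of deck below 0.004 m).
2. the wedge has been driven at least 28 mm along, still lying on the deck, without the gripper touching it (y of wedge in the frame of deck above 0.008 m and z of wedge in the frame of deck below 0.012 m and contact force between the fingers and wedge below 0.5 N), for 0.1 s.
3. the block stands or lies on the bench and is released while the wedge is still on the deck (height (world z) of block_mid below 0.055 m and contact force between the fingers and block below 0.1 N and linear speed of block below 0.03 m/s and z of wedge in the frame of deck below 0.012 m), for 0.1 s.
4. the wedge is lifted clear of the jig (z of wedge in the frame of deck above 0.04 m and contact force between the fingers and wedge above 0.5 N), for 0.1 s.
At the end, for the whole second after the job is handed in: The wedge rests on the bench on its flat underside (upright within 7 degrees), not touching the jig; the block rests on the bench, not touching the jig; the panel still lies flat on the deck of the jig, its middle within 40 mm of the middle of the deck; all at rest and released (height (world z) of wedge below 0.01 m and angle between wedge's own z axis and vertical below 0.12 rad and contact force between each of wedge, block and jig below 0.1 N and linear speed of each of wedge, block below 0.02 m/s and height (world z) of block_mid below 0.055 m and z of panel in the frame of deck below 0.008 m and distance between panel and deck below 0.04 m and angle between the z axis of panel and the z axis of deck, either way round below 0.12 rad).
It fails at once if the gripper grips or pushes the wedge while it is still jammed (driven less than 24 mm) (contact force between any of the fingers, the arm and wedge above 2 N and y of wedge in the frame of deck below 0.004 m and distance between wedge and deck below 0.05 m and z of wedge in the frame of deck below 0.01 m).
It fails at once if a bystander on the bench (squeegee or tape measure) is moved more than 20 mm (distance of any of vinyl_squeegee, tape_measure from where it was at the start of the episode above 0.02 m).
It also fails if it takes over 58 s, if anything falls off the work surface, if the arm or the gripper's body presses on something with over 40 N, if the wrist force passes 120 N, or if a joint passes its speed limit or range.

## Robot

A 7-joint arm with a two-finger parallel gripper is mounted at the origin on a cart in front of the work surface, level with it; the furniture and walls round the work are solid. World frame = base frame: x ahead of the robot, y to its left, z up, the work surface at z = 0. Lengths are in m, angles in degrees, forces in N, time in s.
With the tool pointing down it reaches from about 0.425 to 0.825 m from the base axis. Payload 3.6 kg.
Tool frame: the origin (TCP) lies midway between the tips of the shut fingers; the grasp point (between the pads) lies 19 mm behind it; z points along the fingers, y is the line along which they close (so a half turn about z gives the same grasp; the last joint's range is limited). The gripper opens to 85 mm and grips with 20 to 120 N. Pads are 22 mm wide; open, the fingers measure 114 mm over their backs; the gripper's body (76 mm by 85 mm) begins 54 mm behind the grasp point. The pads swing forward as they close: fully open they stand 13 mm farther back than shut.
Start: joints at [-75.946, 35.231, -0.722, 81.555, 0.464, 63.22, -2.315], TCP at [0.174, 0.626, 0.204] pointing down, gripper open.
Joint ranges: [-178.69, 178.69], [-17.37, 117.87], [-77.05, 75.6], [15.02, 138.74], [-78.02, 258.01], [0.78, 113.62], [-162.83, 162.83]. Speed limits (degrees/s): [159.86, 159.86, 180, 180, 180, 180, 180].

## Interface

Orientations are given as [roll, pitch, yaw] about the fixed x, y, z axes, in that order (R = Rz(yaw) Ry(pitch) Rx(roll)).
In Python, from rig import telemetry, vision, env gives the robot as it stands.
- The arm moves only by the tool move_arm, never from a script. Its arguments are lists of equal length, an entry for each row: "turn": the turn, a rotation vector about the tool's x, y, z each as a share of 5 degrees, from -1 to 1, a list of three; "delta_pos": the shift along the tool's x, y, z each as a share of 0.03 m, from -1 to 1, a list of three; "grip": the opening, from -1 (shut) to 1 (fully open). In form: {"turn": [[rx, ry, rz], ...], "delta_pos": [[x, y, z], ...], "grip": [grip, ...]}. A call has 1 to 12 rows; each row shifts and turns the commanded pose from where the row before left it, along the tool's axes as they then stand; what a row does not reach is not made up. A row lasts 1/8 s, in which the tool goes at most 62.5 mm and 10.7 degrees, less where a joint would pass 70% of its speed; a pose out of reach is approached as far as the arm can. A call with a number of a shift or a turn outside -1 to 1 is refused whole. A call with a gripper value outside its range is refused whole. The fingers move at their own pace and stop on an object; the grip force is fixed at half the most. Time passes only in rows, so rows that do not move let the fingers close. It gives the time, the measured TCP pose, the force, the opening and the grip force at its end, in the units of the state.
- telemetry.get_state(): the state, without advancing time (a new reading comes with each control period).
- vision.get_image(name): name is "side" or "top" or "wrist"; returns the picture (480x640x3 uint8, red, green, blue); there is no depth.
- vision.calibration(name): a dict with "intrinsics" (3x3 intrinsics, pixels), "rvec" (rotation vector, rad) and "tvec" (3), from world to camera coordinates, as OpenCV has them. Camera axes: x right, y down, z forward; pixel columns grow to the right and rows downward; lengths in m; the calibration is good to about 2 mm. A picture is of the moment at which its call begins: read the wrist's pose just before it. calibration takes no time and is no camera call; for the wrist camera it gives the pose at the moment of the call.
- env.sign_off(): hands the job in; it is judged then, once.
The state is a dict: "time": time; "q": joint angles; "qvel": joint speeds; "joint_torque": joint torques, N m; "tool_pos": TCP position; "tcp_rot": TCP orientation; "wrist_force": force on the tool from outside, world axes, zero at the start; "ft_torque": the same for the moment, N m; "grip_width": finger opening in m; "grasp_force": force on a finger pad.
Only numpy, scipy, OpenCV 4.12 (cv2) and the standard library are available. Lean on these libraries where they do the work, as an engineer would, in place of code of your own. Each camera call takes 0.05 s, during which the arm holds its last target. There are 200 camera calls.

## Working session

There is one attempt and no reset: what is moved stays moved. The work goes in short steps, Python scripts to look and compute and a tool call to move; the robot and the scene stay as the last step left them, time stands still between calls to the robot, and variables do not carry over. Pictures are saved under pics/ and viewed, at most 10 in all, crops included, and the job is handed in when it is done.

Besides the shell and the picture viewer there is one more tool, called by a JSON object that holds its "api" and its "payload", one argument or row to a line. move_arm: Moves the arm, as the interface text tells. Shift numbers are shares of 0.03 m and turn numbers shares of 5 degrees, none past 1 either way. Its arguments: {"type":"object","properties":{"turn":{"type":"array","items":{"type":"array","items":{"type":"number"}}},"delta_pos":{"type":"array","items":{"type":"array","items":{"type":"number"}}},"grip":{"type":"array","items":{"type":"number"}}},"required":["turn","delta_pos","grip"]}

```bash
ls; mkdir -p pics; python3 - <<'E'
from rig import telemetry, vision
import cv2,numpy as np
s=telemetry.get_state();print({k:np.round(v,3).tolist() for k,v in s.items()})
for n in("top","side"):
    c=vision.calibration(n);print(n,c)
    cv2.imwrite(f"pics/{n}0.png",vision.get_image(n)[:,:,::-1])
E
```

```text
pics
{'time': 0.0, 'q': [-75.944, 35.289, -0.726, 81.642, 0.461, 63.221, -2.315], 'qvel': [0.095, 0.119, 0.052, 0.004, -0.112, 0.003, -0.041], 'joint_torque': [-0.0, -46.921, 0.259, -17.103, 0.01, 0.01, -0.0], 'tool_pos': [0.174, 0.625, 0.203], 'tcp_rot': [-179.851, -0.002, 164.43], 'wrist_force': [0.014, -0.182, -0.058], 'ft_torque': [-0.016, -0.047, -0.02], 'grasp_force': 0.0, 'grip_width': 0.085}
top {'intrinsics': array([[554.99030545,   0.        , 321.20051444],
       [  0.        , 554.99030545, 243.64975197],
       [  0.        ,   0.        ,   1.        ]]), 'rvec': array([ 2.14973279, -2.16197904,  0.09161007]), 'tvec': array([-0.16508243,  0.48691911,  1.3013384 ])}
side {'intrinsics': array([[483.64434735,   0.        , 316.83716007],
       [  0.        , 483.64434735, 234.40395055],
       [  0.        ,   0.        ,   1.        ]]), 'rvec': array([ 0.21570717, -2.55642237,  1.68677176]), 'tvec': array([0.43996355, 0.19569292, 0.83211152])}
```

View pics/top0.png

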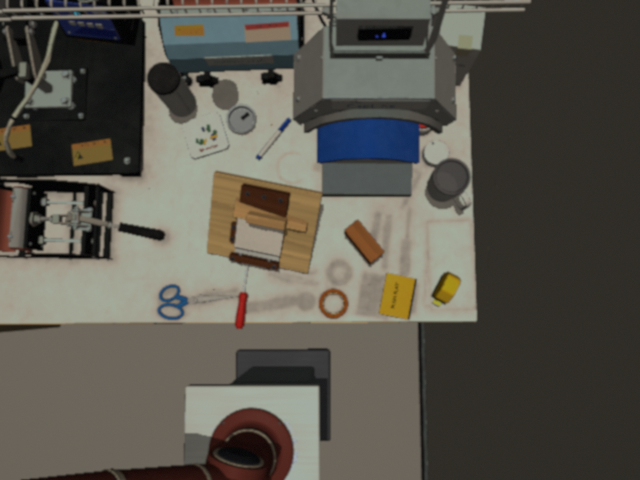

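View pics/side0.png

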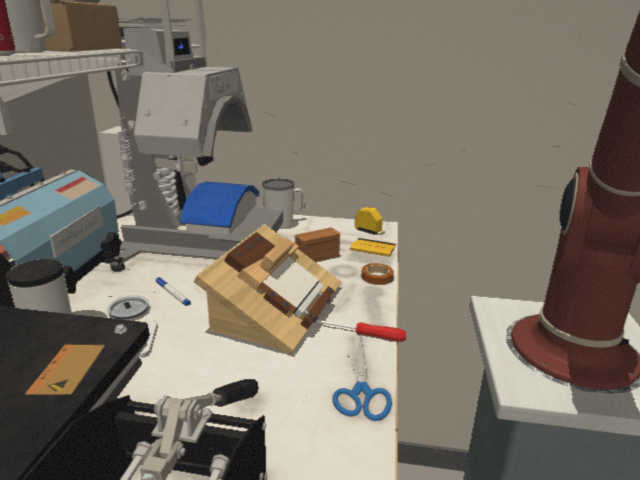

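The top view shows the jig's deck corners at about (216,172), (322,190), (308,272) and (208,253). The block is at about (364,242), the squeegee at (397,296) and the tape at (446,290). The side view shows the wedge with its thin end towards the block.

```bash
cat > h.py <<'E'
from rig import telemetry, vision, env
import cv2,numpy as np
from scipy.spatial.transform import Rotation as R
def cast(c,uv,z=None,n=None,p=None):
    """pixels -> points on plane z (or plane n,p)"""
    K,rv,t=c["intrinsics"],np.array(c["rvec"]).ravel(),np.array(c["tvec"]).ravel()
    Rm=cv2.Rodrigues(rv)[0]; o=-Rm.T@t
    uv=np.atleast_2d(np.asarray(uv,float)); d=np.c_[uv,np.ones(len(uv))]@np.linalg.inv(K).T@Rm
    if n is None: n,p=np.array([0,0,1.]),np.array([0,0,z])
    s=((p-o)@n)/(d@n); return o+d*s[:,None]
def proj(c,P): return cv2.projectPoints(np.atleast_2d(np.asarray(P,float)),c["rvec"],c["tvec"],c["intrinsics"],None)[0].reshape(-1,2)
def blob(m):
    m=m.astype(np.uint8); k=max(cv2.findContours(m,0,1)[0],key=cv2.contourArea); return k
E
python3 - <<'E'
from h import *
np.set_printoptions(precision=4,suppress=True)
im=cv2.imread("pics/top0.png");c=vision.calibration("top")
hi=cast(c,[(216,172),(322,190)],0.119);lo=cast(c,[(208,253),(308,272)],0.017)
print(hi,lo,np.r_[hi,lo].mean(0))
for a,b in((hi[0],hi[1]),(lo[0],lo[1])): d=a-b;print("yaw",np.degrees(np.arctan2(-d[0],d[1])),np.linalg.norm(d))
for h,l in zip(hi,lo): d=h-l;print("yaw",np.degrees(np.arctan2(d[1],d[0])),np.linalg.norm(d))
hsv=cv2.cvtColor(im,cv2.COLOR_BGR2HSV); print(hsv[242,364],hsv[225,298],hsv[200,265])
m=np.zeros(im.shape[:2],bool); m[215:270,338:390]=True
m&=(hsv[...,1]>110)&(hsv[...,0]<20)
k=blob(m);r=cv2.minAreaRect(k);bp=cv2.boxPoints(r);print(r,cast(c,[r[0]],0.064),cast(c,bp,0.064))
cv2.imwrite("pics/x.png",cv2.resize(im[160:280,190:400],None,fx=3.8,fy=3.8,interpolation=2))
E
```

```text
[[ 0.6401  0.0669  0.119 ]
 [ 0.5966 -0.1723  0.119 ]] [[ 0.466   0.1051  0.017 ]
 [ 0.4188 -0.1358  0.017 ]] [ 0.5304 -0.034   0.068 ]
yaw -10.303585813191004 0.24307873994640433
yaw -11.073554196813621 0.24549189574394237
yaw -12.371204430422422 0.2053782375875263
yaw -11.579254271327443 0.20818604706542584
[ 13 173 127] [ 16 135 151] [ 10 180  58]
((363.5682373046875, 241.50704956054688), (42.15268325805664, 18.77225685119629), 50.90614700317383) [[ 0.486  -0.2668  0.064 ]] [[ 0.5107 -0.2194  0.064 ]
 [ 0.5382 -0.2535  0.064 ]
 [ 0.4614 -0.3139  0.064 ]
 [ 0.4343 -0.2799  0.064 ]]
```

View pics/x.png

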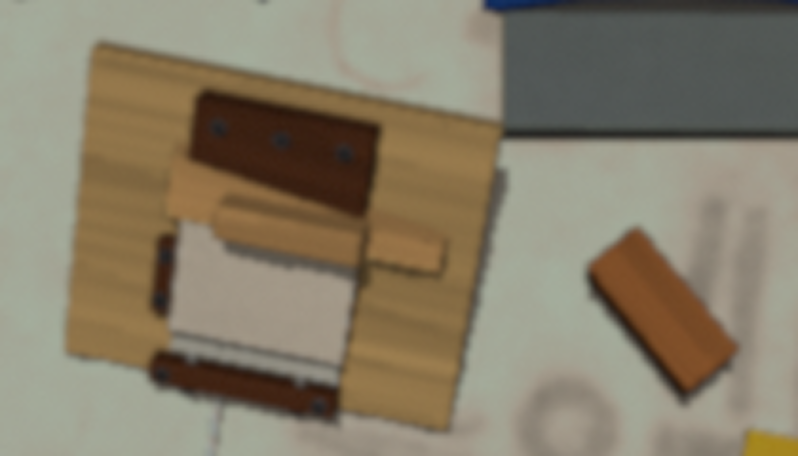

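The crop shows the wedge's thin end pointing right on the bare deck and the block turned about 38°. I'll plan an arc to a viewing pose above the jig.

```bash
cat >> h.py <<'E'
def rows(path,p,Rm,grip):
    """path: list of (pos, Rotation); print rounded rows starting from p,Rm"""
    T,D=[],[]
    for q,Q in path:
        d=np.round(Rm.inv().apply(np.array(q)-p)/0.03,2); t=np.round(np.degrees((Rm.inv()*Q).as_rotvec())/5,2)
        d=np.clip(d,-1,1);t=np.clip(t,-1,1)
        p=p+Rm.apply(d*0.03); Rm=Rm*R.from_rotvec(np.radians(t*5)); D.append((d+0).tolist());T.append((t+0).tolist())
    for i in range(0,len(D),12):
        print('turn',str(T[i:i+12]).replace(' ',''));print('pos',str(D[i:i+12]).replace(' ',''));print('n',len(D[i:i+12]))
    print("end",p,Rm.as_euler('xyz',degrees=True)); return p,Rm
def now():
    s=telemetry.get_state(); return np.array(s["tool_pos"]),R.from_euler('xyz',s["tcp_rot"],degrees=True),s
def lin(p,Rm,q,Q,n):
    rv=(Rm.inv()*Q).as_rotvec(); return [(p+(np.array(q)-p)*i/n,Rm*R.from_rotvec(rv*i/n)) for i in range(1,n+1)]
def down(yaw): return R.from_euler('xyz',[180,0,yaw],degrees=True)
E
python3 - <<'E'
from h import *
p,Rm,s=now();N=22;path=[]
r0,a0=np.hypot(*p[:2]),np.arctan2(p[1],p[0]);r1,a1=np.hypot(.47,-.10),np.arctan2(-.10,.47)
for i in range(1,N+1):
    f=i/N;r=r0+(r1-r0)*f;a=a0+(a1-a0)*f;z=p[2]+(0.36-p[2])*min(1,i/6)
    path.append(([r*np.cos(a),r*np.sin(a),z],down(164.4+(78.7-164.4)*f)))
rows(path,p,Rm,1)
E
```

```text
turn [[-0.03,0.0,0.79],[0.0,0.0,0.77],[0.0,0.0,0.78],[0.0,0.0,0.78],[0.0,0.0,0.78],[0.0,0.0,0.78],[0.0,0.0,0.78],[0.0,0.0,0.78],[0.0,0.0,0.78],[0.0,0.0,0.78],[0.0,0.0,0.78],[0.0,0.0,0.78]]
pos [[-1.0,-0.31,-0.87],[-1.0,-0.27,-0.87],[-1.0,-0.25,-0.87],[-1.0,-0.21,-0.88],[-1.0,-0.19,-0.87],[-1.0,-0.16,-0.87],[-1.0,-0.13,0.0],[-1.0,-0.12,0.0],[-1.0,-0.08,0.0],[-1.0,-0.07,0.0],[-1.0,-0.05,0.0],[-1.0,-0.03,0.0]]
n 12
turn [[0.0,0.0,0.77],[0.0,0.0,0.78],[0.0,0.0,0.78],[0.0,0.0,0.78],[0.0,0.0,0.78],[0.0,0.0,0.78],[0.0,0.0,0.78],[0.0,0.0,0.78],[0.0,0.0,0.78],[0.0,0.0,0.78]]
pos [[-1.0,-0.01,0.0],[-1.0,0.0,0.0],[-1.0,0.03,0.0],[-1.0,0.03,0.0],[-1.0,0.05,0.0],[-1.0,0.06,0.0],[-1.0,0.07,0.0],[-1.0,0.08,0.0],[-1.0,0.09,0.0],[-1.0,0.09,0.0]]
n 10
end [0.49311505 0.0776527  0.35991949] [ 1.79990002e+02 -1.64021185e-02  7.86809752e+01]
```

{"api": "move_arm", "payload": {
  "turn": [
    [0,0,0.79],
    [0,0,0.77],
    [0,0,0.78],
    [0,0,0.78],
    [0,0,0.78],
    [0,0,0.78],
    [0,0,0.78],
    [0,0,0.78],
    [0,0,0.78],
    [0,0,0.78],
    [0,0,0.78],
    [0,0,0.78]
  ],
  "delta_pos": [
    [-1.0,-0.31,-0.87],
    [-1.0,-0.27,-0.87],
    [-1.0,-0.25,-0.87],
    [-1.0,-0.21,-0.88],
    [-1.0,-0.19,-0.87],
    [-1.0,-0.16,-0.87],
    [-1.0,-0.13,0.0],
    [-1.0,-0.12,0.0],
    [-1.0,-0.08,0.0],
    [-1.0,-0.07,0.0],
    [-1.0,-0.05,0.0],
    [-1.0,-0.03,0.0]
  ],
  "grip": [1,1,1,1,1,1,1,1,1,1,1,1]
}}

```text
time: 1.6
tool_pos: [0.4279, 0.3656, 0.3609]
tcp_rot: [-180.0, 0.0, 117.4]
wrist_force: [1.7, 0.2, 0.7]
grip_width: 0.0854
grasp_force: 0.0
```

{"api": "move_arm", "payload": {
  "turn": [
    [0,0,0.77],
    [0,0,0.78],
    [0,0,0.78],
    [0,0,0.78],
    [0,0,0.78],
    [0,0,0.78],
    [0,0,0.78],
    [0,0,0.78],
    [0,0,0.78],
    [0,0,0.78],
    [0,0,0],
    [0,0,0]
  ],
  "delta_pos": [
    [-1,0,0],
    [-1,0,0],
    [-1,0.03,0],
    [-1,0.03,0],
    [-1,0.05,0],
    [-1,0.06,0],
    [-1,0.07,0],
    [-1,0.08,0],
    [-1,0.09,0],
    [-1,0.09,0],
    [-1,0.1,0],
    [-1,0.1,0]
  ],
  "grip": [1,1,1,1,1,1,1,1,1,1,1,1]
}}

```text
time: 3.1
tool_pos: [0.4872, 0.0166, 0.3611]
tcp_rot: [-180.0, -0.0, 78.6]
wrist_force: [0.4, 0.3, -0.6]
grip_width: 0.0858
grasp_force: 0.0
```

{"api": "move_arm", "payload": {
  "turn": [
    [0,0,0],
    [0,0,0],
    [0,0,0],
    [0,0,0],
    [0,0,0]
  ],
  "delta_pos": [
    [-1,0.1,0],
    [-1,0.1,0],
    [-1,0.1,0],
    [0,0,0],
    [0,0,0]
  ],
  "grip": [1,1,1,1,1]
}}

```text
time: 3.72
tool_pos: [0.4788, -0.071, 0.3609]
tcp_rot: [-180.0, -0.1, 78.7]
wrist_force: [-0.2, 1.1, 0.6]
grip_width: 0.0857
grasp_force: 0.0
```

```bash
python3 - <<'E'
from h import *
c=vision.calibration("wrist");im=vision.get_image("wrist");cv2.imwrite("pics/w1.png",im[:,:,::-1]);import pickle;pickle.dump(c,open("w1.pkl","wb"));print(c)
E
```

```text
{'intrinsics': array([[340.96907814,   0.        , 323.7902384 ],
       [  0.        , 340.96907814, 235.17272663],
       [  0.        ,   0.        ,   1.        ]]), 'rvec': array([-2.83583865,  0.28247098,  0.0426629 ]), 'tvec': array([-0.48347482, -0.05812969,  0.53668869])}
```

View pics/w1.png

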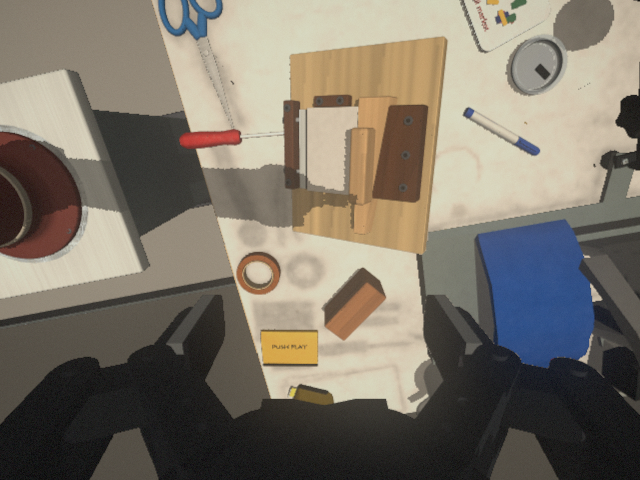

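The wrist view shows the jig's corners at about (291,54), (447,38), (425,253) and (293,231), the thin end at (360,232) and the block at (355,303). Next I'll measure with masks and view an enlarged crop.

```bash
python3 - <<'E'
from h import *
import pickle
np.set_printoptions(precision=4,suppress=True)
c=pickle.load(open("w1.pkl","rb"));im=cv2.imread("pics/w1.png")
hi=cast(c,[(447,38),(425,253)],0.119);lo=cast(c,[(291,54),(293,231)],0.017)
print(hi,lo,np.r_[hi,lo].mean(0))
for a,b in((hi[0],hi[1]),(lo[0],lo[1])): d=a-b;print("yaw",np.degrees(np.arctan2(-d[0],d[1])),np.linalg.norm(d))
for h,l in zip(hi,lo): d=h-l;print("yaw",np.degrees(np.arctan2(d[1],d[0])),np.linalg.norm(d))
a=cv2.resize(im[180:345,280:450],None,fx=3.6,fy=3.6,interpolation=2)
cv2.imwrite("pics/w1c.png",a)
E
```

```text
[[ 0.6423  0.0708  0.119 ]
 [ 0.5914 -0.1686  0.119 ]] [[ 0.4701  0.1104  0.017 ]
 [ 0.4171 -0.1336  0.017 ]] [ 0.5302 -0.0303  0.068 ]
yaw -11.996036435081114 0.24472992048075853
yaw -12.254306453499506 0.2496593676285094
yaw -12.930108235596526 0.20404494580551097
yaw -11.336823780846489 0.20501023295248677
```

View pics/w1c.png

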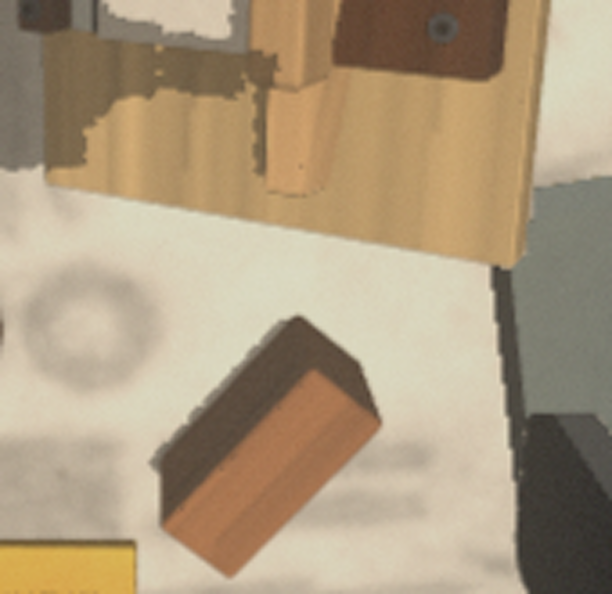

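The crop gives the block's top-face corners at full-image pixels (325,325), (367,282.5), (386,297) and (344,340). The deck's lower right corner is at (292.5,231), the thin-end top corners at (354.5,233) and (369.5,233), and the cheek corners at (372.5,197) and (418,202).

```bash
python3 - <<'E'
from h import *
import pickle
np.set_printoptions(precision=4,suppress=True)
c=pickle.load(open("w1.pkl","rb"))
D=np.array([(-102,125,0),(-102,-125,0),(102,-125,0),(102,125,0),(12,-105,20),(35.3,-55,20),(92,-55,20)])/1e3
px=[(291,54),(292.5,230.8),(422.5,252.8),(443,38.5),(354.3,232.8),(372.5,197.2),(418.5,202)]
s,k=.5,np.cos(np.pi/6)
X=np.c_[D[:,0]*k-D[:,2]*s,D[:,1],D[:,0]*s+D[:,2]*k+.068]
W=np.array([cast(c,[u],x[2])[0] for u,x in zip(px,X)])
a=X[:,:2]-X[:,:2].mean(0);b=W[:,:2]-W[:,:2].mean(0)
th=np.arctan2((a[:,0]*b[:,1]-a[:,1]*b[:,0]).sum(),(a*b).sum());Rz=np.array([[np.cos(th),-np.sin(th)],[np.sin(th),np.cos(th)]])
t=W[:,:2].mean(0)-Rz@X[:,:2].mean(0)
print("jig",t,np.degrees(th));print("resid mm",1e3*(W[:,:2]-t-X[:,:2]@Rz.T)@Rz)
B=cast(c,[(325.3,325.3),(367.2,282.5),(385.8,296.9),(343.9,340.3)],0.064)
print("block",B,B.mean(0));d=B[1]-B[0]+B[2]-B[3];print(np.degrees(np.arctan2(d[1],d[0])),np.linalg.norm(d)/2,np.linalg.norm(B[3]-B[0]))
E
```

```text
jig [ 0.5291 -0.0297] -11.973712451095599
resid mm [[ 1.5005 -0.2257]
 [-0.5002  0.4358]
 [-1.7917  2.3322]
 [-2.7082 -3.6956]
 [ 0.5765 -0.0316]
 [ 0.6298  0.5974]
 [ 2.2934  0.5875]]
block [[ 0.4393 -0.2796  0.064 ]
 [ 0.5148 -0.2209  0.064 ]
 [ 0.5385 -0.2499  0.064 ]
 [ 0.4628 -0.3117  0.064 ]] [ 0.4888 -0.2655  0.064 ]
38.568713707281134 0.09664601386523781 0.03972361191969949
```

```bash
python3 - <<'E'
from h import *
p,Rm,s=now();Q=down(38.5)
a=lin(p,Rm,[.489,-.2655,.12],Q,10)
b=lin(*a[-1],[.489,-.2655,.019],Q,5)
b=[(np.array(x),y) for x,y in b]
rows(a+b,p,Rm,1)
E
```

```text
turn [[0.0,0.0,0.81],[0.0,0.0,0.8],[0.0,0.0,0.81],[0.0,0.0,0.8],[0.0,0.0,0.81],[-0.01,0.0,0.8],[0.0,-0.01,0.81],[0.0,0.0,0.8],[0.0,0.0,0.81],[0.0,0.0,0.8],[0.0,0.0,0.0],[0.0,0.0,0.0]]
pos [[-0.63,0.16,0.8],[-0.62,0.2,0.8],[-0.6,0.25,0.81],[-0.59,0.29,0.8],[-0.56,0.33,0.8],[-0.54,0.37,0.8],[-0.51,0.4,0.81],[-0.48,0.44,0.8],[-0.45,0.47,0.8],[-0.41,0.5,0.81],[0.0,0.0,0.67],[0.0,0.0,0.67]]
n 12
turn [[0.0,0.0,0.0],[0.0,0.0,0.0],[0.0,0.0,0.0]]
pos [[0.0,0.0,0.68],[0.0,0.0,0.67],[0.0,0.0,0.67]]
n 3
end [ 0.48898914 -0.26535305  0.01908521] [1.79991031e+02 6.53919189e-03 3.85041014e+01]
```

{"api": "move_arm", "payload": {
  "turn": [
    [0,0,0.81],
    [0,0,0.8],
    [0,0,0.81],
    [0,0,0.8],
    [0,0,0.81],
    [0,0,0.8],
    [0,0,0.81],
    [0,0,0.8],
    [0,0,0.81],
    [0,0,0.8],
    [0,0,0],
    [0,0,0]
  ],
  "delta_pos": [
    [-0.63,0.16,0.8],
    [-0.62,0.2,0.8],
    [-0.6,0.25,0.81],
    [-0.59,0.29,0.8],
    [-0.56,0.33,0.8],
    [-0.54,0.37,0.8],
    [-0.51,0.4,0.81],
    [-0.48,0.44,0.8],
    [-0.45,0.47,0.8],
    [-0.41,0.5,0.81],
    [0,0,0],
    [0,0,0]
  ],
  "grip": [1,1,1,1,1,1,1,1,1,1,1,1]
}}

```text
time: 5.28
tool_pos: [0.4896, -0.2653, 0.1206]
tcp_rot: [-180.0, -0.1, 38.6]
wrist_force: [0.0, 0.4, -0.0]
grip_width: 0.0854
grasp_force: 0.0
```

```bash
python3 - <<'E'
from h import *
c=vision.calibration("wrist");im=vision.get_image("wrist");cv2.imwrite("pics/w2.png",im[:,:,::-1]);import pickle;pickle.dump(c,open("w2.pkl","wb"))
print(telemetry.get_state()["tool_pos"])
hsv=cv2.cvtColor(im,cv2.COLOR_RGB2HSV)
x=np.array([[sx*.05,sy*.021] for sx,sy in((1,1),(1,-1),(-1,-1),(-1,1))])@np.array([[np.cos(.672),np.sin(.672)],[-np.sin(.672),np.cos(.672)]])+[.489,-.2655]
q=proj(c,np.c_[x,np.full(4,.064)]);print(q)
o=im[:,:,::-1].copy();cv2.polylines(o,[q.astype(np.int32)],True,(0,255,0),1);cv2.imwrite("pics/w2o.png",o)
E
```

```text
[ 0.48974911 -0.26535831  0.12098102]
[[291.82906541 172.27224526]
 [355.88100582 172.31716699]
 [352.1259813  308.79997406]
 [295.40733292 308.74539621]]
```

View pics/w2o.png

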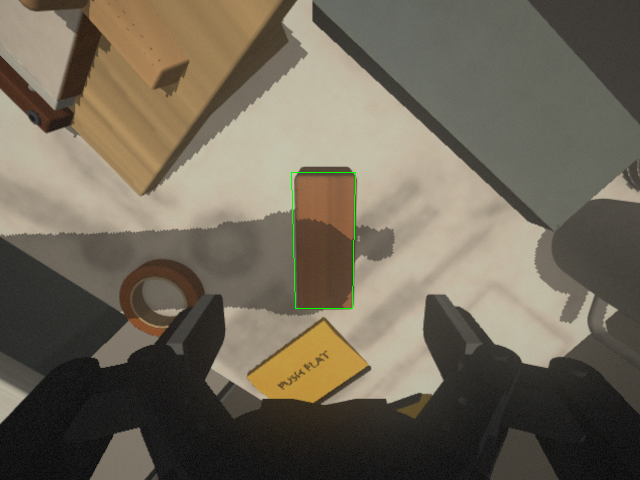

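The block's top matches the predicted outline, from (292,172) to (356,309), so I'll descend and grip.

{"api": "move_arm", "payload": {
  "turn": [
    [0,0,0],
    [0,0,0],
    [0,0,0],
    [0,0,0],
    [0,0,0],
    [0,0,0],
    [0,0,0],
    [0,0,0],
    [0,0,0],
    [0,0,0],
    [0,0,0]
  ],
  "delta_pos": [
    [0,0,0.85],
    [0,0,0.85],
    [0,0,0.85],
    [0,0,0.85],
    [0,0,0],
    [0,0,0],
    [0,0,0],
    [0,0,0],
    [0,0,0],
    [0,0,0],
    [0,0,0]
  ],
  "grip": [1,1,1,1,1,-1,-1,-1,-1,-1,-1]
}}

```text
time: 6.7
tool_pos: [0.4895, -0.267, 0.0196]
tcp_rot: [179.9, -0.1, 38.4]
wrist_force: [-1.5, 1.2, 6.7]
grip_width: 0.0405
grasp_force: 63.2
```

```bash
python3 - <<'E'
from h import *
import pickle
np.set_printoptions(precision=4,suppress=True)
def deck(p,yaw=-11.97,o=(.5291,-.0297,.068)):
    return R.from_euler('xyz',[0,-30,yaw],degrees=True).apply(np.array(p)/1e3)+o
c=pickle.load(open("w2.pkl","rb"))
P=[(-102,-125,0),(12,-105,20),(12,-105,0),(31,-105,20),(31,-105,0)]
print(proj(c,[deck(x) for x in P]))
im=cv2.imread("pics/w2.png");cv2.imwrite("pics/w2c.png",cv2.resize(im[0:200,0:220],None,fx=3,fy=3,interpolation=2))
E
```

```text
[[140.6807 196.1886]
 [152.3665  88.9245]
 [178.373   80.7268]
 [165.4604  64.1498]
 [192.1242  57.3774]]
```

View pics/w2c.png

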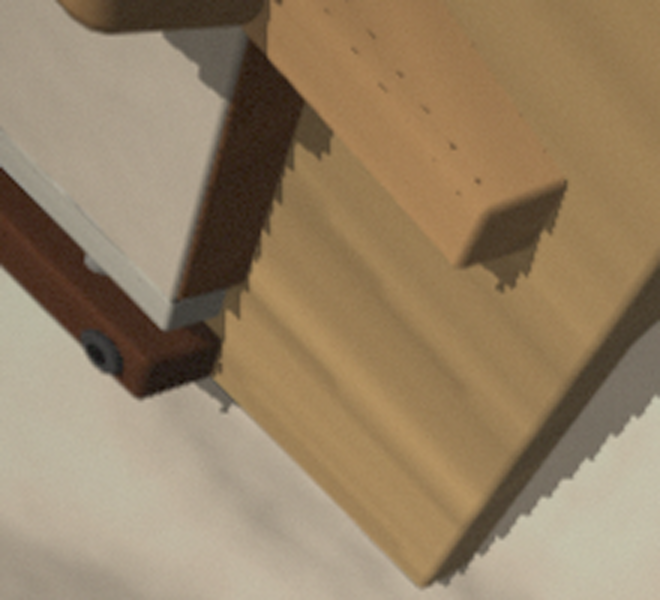

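The crop confirms the deck corner at (141,195) and the thin end at (153,89) to (188,61), within about 1 mm of prediction. Next is the approach pose.

```bash
cat >> h.py <<'E'
DR=R.from_euler('xyz',[0,-30,-11.97],degrees=True);DO=np.array([.5291,-.0297,.068])
TQ=DR*R.from_matrix([[0,1,0],[1,0,0],[0,0,-1]])
def deck(p): return DR.apply(np.array(p)/1e3)+DO
def todeck(p): return DR.inv().apply(np.asarray(p)-DO)*1e3
E
python3 - <<'E'
from h import *
p,Rm,s=now();print(deck([20.5,-105,10]),deck([20.5,-175,24]))
up=p+[0,0,.09]
a=lin(p,Rm,up,Rm,3)
b=lin(*a[-1],deck([20.5,-185,70]),TQ,10)
d=lin(*b[-1],deck([20.5,-170,24]),TQ,3)
e,f=rows(a+b+d,p,Rm,-1);print(todeck(e),[np.round(x[0][2],3) for x in a+b+d])
E
```

```text
[ 0.51979926 -0.13506199  0.08691025] [ 0.4984335  -0.20208813  0.09903461]
turn [[0.0,0.0,0.0],[0.0,0.0,0.0],[0.0,0.0,0.0],[-0.57,0.21,-0.77],[-0.58,0.2,-0.78],[-0.57,0.21,-0.77],[-0.57,0.21,-0.77],[-0.58,0.2,-0.78],[-0.57,0.21,-0.77],[-0.57,0.2,-0.77],[-0.57,0.21,-0.78],[-0.58,0.21,-0.77]]
pos [[0.0,0.0,-1.0],[0.0,0.0,-1.0],[0.0,0.01,-1.0],[0.09,-0.19,-0.1],[0.1,-0.18,-0.1],[0.11,-0.17,-0.12],[0.12,-0.15,-0.11],[0.14,-0.13,-0.13],[0.14,-0.12,-0.12],[0.16,-0.11,-0.13],[0.16,-0.09,-0.13],[0.18,-0.06,-0.14]]
n 12
turn [[-0.57,0.2,-0.77],[0.0,0.0,0.0],[0.0,0.0,0.0],[0.0,0.0,0.0]]
pos [[0.18,-0.05,-0.13],[0.16,0.0,0.51],[0.17,0.0,0.51],[0.17,0.0,0.52]]
n 4
end [ 0.49965982 -0.19714608  0.09898686] [1.50006570e+02 7.73609692e-03 7.80063427e+01]
[  20.62739055 -169.91106655   23.87131195] [np.float64(0.05), np.float64(0.08), np.float64(0.11), np.float64(0.113), np.float64(0.115), np.float64(0.118), np.float64(0.121), np.float64(0.124), np.float64(0.127), np.float64(0.13), np.float64(0.133), np.float64(0.136), np.float64(0.139), np.float64(0.126), np.float64(0.112), np.float64(0.099)]
```

{"api": "move_arm", "payload": {
  "turn": [
    [0,0,0],
    [0,0,0],
    [0,0,0],
    [-0.57,0.21,-0.77],
    [-0.58,0.2,-0.78],
    [-0.57,0.21,-0.77],
    [-0.57,0.21,-0.77],
    [-0.58,0.2,-0.78],
    [-0.57,0.21,-0.77],
    [-0.57,0.2,-0.77],
    [-0.57,0.21,-0.78],
    [-0.58,0.21,-0.77]
  ],
  "delta_pos": [
    [0,0,-1],
    [0,0,-1],
    [0,0.01,-1],
    [0.09,-0.19,-0.1],
    [0.1,-0.18,-0.1],
    [0.11,-0.17,-0.12],
    [0.12,-0.15,-0.11],
    [0.14,-0.13,-0.13],
    [0.14,-0.12,-0.12],
    [0.16,-0.11,-0.13],
    [0.16,-0.09,-0.13],
    [0.18,-0.06,-0.14]
  ],
  "grip": [-1,-1,-1,-1,-1,-1,-1,-1,-1,-1,-1,-1]
}}

```text
time: 8.2
tool_pos: [0.4741, -0.2121, 0.136]
tcp_rot: [153.2, -1.0, 74.3]
wrist_force: [7.0, -16.1, -1.5]
grip_width: 0.0407
grasp_force: 62.2
```

{"api": "move_arm", "payload": {
  "turn": [
    [-0.57,0.2,-0.77],
    [0,0,0],
    [0,0,0]
  ],
  "delta_pos": [
    [0.18,-0.05,-0.13],
    [0,0,0],
    [0,0,0]
  ],
  "grip": [-1,-1,-1]
}}

```text
time: 8.57
tool_pos: [0.4757, -0.2116, 0.1427]
tcp_rot: [152.3, -0.7, 76.0]
wrist_force: [0.3, 0.2, -2.7]
grip_width: 0.0406
grasp_force: 62.9
```

```bash
python3 - <<'E'
from h import *
import pickle
c=vision.calibration("wrist");im=vision.get_image("wrist");cv2.imwrite("pics/w3.png",im[:,:,::-1]);pickle.dump(c,open("w3.pkl","wb"))
p,Rm,s=now();print(todeck(p),(DR.inv()*Rm).as_matrix().round(3))
rows([(deck([20.5,-170,24]),TQ)],p,Rm,1)
E
```

```text
[  24.90588657 -188.83363792   71.8341422 ] [[ 0.037  0.999 -0.04 ]
 [ 0.999 -0.037 -0.005]
 [-0.007 -0.04  -0.999]]
turn [[-0.46,0.07,-0.42]]
pos [[0.63,-0.11,1.0]]
n 1
end [ 0.49123971 -0.19543481  0.11480195] [ 1.49999748e+02 -5.44584901e-03  7.80324922e+01]
```

View pics/w3.png

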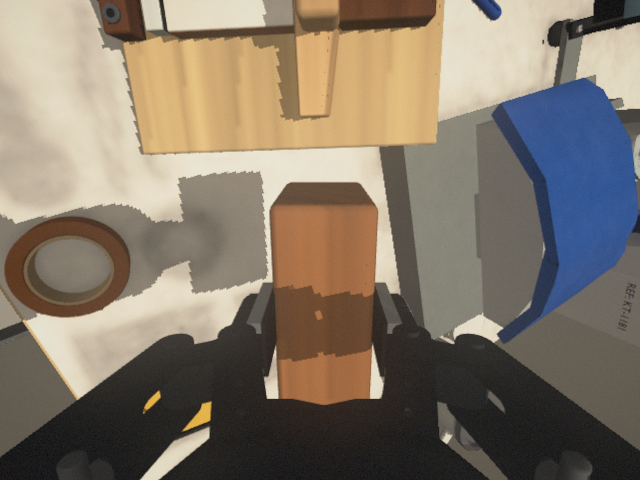

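The picture shows the block held straight, with its top front edge at (273,205)–(377,208) and bottom front edge at (287,183)–(363,185). The wedge's thin end is at (298–330,116).

```bash
python3 - <<'E'
from h import *
import pickle
np.set_printoptions(precision=4,suppress=True)
c=pickle.load(open("w3.pkl","rb"));p,Rm,s=now();n=Rm.apply([0,0,1])
for uv,z in(((273,206),-.0444),((377,208),-.0444),((287,183),.0196),((363,185),.0196)):
    print(1e3*Rm.inv().apply(cast(c,[uv],n=n,p=p+n*z)[0]-p))
print(proj(c,[deck(x) for x in((12,-105,20),(12,-105,0),(28,-105,20),(-102,-125,0),(102,-125,0))]))
g=[(deck([20.5,-185,60]),TQ),(deck([20.5,-178,45]),TQ),(deck([20.5,-172,24]),TQ)]
e,f=rows(g,p,Rm,1);print(todeck(e))
E
```

```text
[ 47.9262 -18.9224 -44.4   ]
[ 47.0991  19.8714 -44.4   ]
[ 47.284  -20.3627  19.6   ]
[46.1044 21.6893 19.6   ]
[[301.055  115.929 ]
 [304.1691 117.0345]
 [327.1518 114.8178]
 [144.1874 153.9764]
 [439.053  142.8185]]
turn [[-0.46,0.07,-0.42],[0.0,0.0,0.0],[0.0,0.0,0.0]]
pos [[0.12,-0.14,0.4],[0.24,0.0,0.5],[0.2,0.0,0.7]]
n 3
end [ 0.499  -0.1991  0.099 ] [149.9997  -0.0054  78.0325]
[  20.3611 -171.9412   23.9892]
```

{"api": "move_arm", "payload": {
  "turn": [
    [-0.46,0.07,-0.42],
    [0,0,0],
    [0,0,0],
    [0,0,0],
    [0,0,0]
  ],
  "delta_pos": [
    [0.12,-0.14,0.4],
    [0.24,0,0.5],
    [0.2,0,0.7],
    [0,0,0],
    [0,0,0]
  ],
  "grip": [-1,-1,-1,-1,-1]
}}

```text
time: 9.25
tool_pos: [0.5033, -0.2059, 0.1262]
tcp_rot: [152.8, -0.7, 77.6]
wrist_force: [1.1, 0.2, -3.0]
grip_width: 0.0405
grasp_force: 62.8
```

```bash
python3 - <<'E'
from h import *
np.set_printoptions(precision=3,suppress=True)
p,Rm,s=now();print(todeck(p),(DR.inv()*Rm).as_matrix().round(3),s["wrist_force"])
rows([(deck([20.5,-160,24]),TQ)],p,Rm,1)
E
```

```text
[  38.934 -177.715   44.738] [[ 0.012  0.999 -0.049]
 [ 1.    -0.012  0.008]
 [ 0.007 -0.05  -0.999]] [ 1.095  0.22  -2.996]
turn [[-0.57,-0.08,-0.14]]
pos [[0.58,-0.59,0.73]]
n 1
end [ 0.502 -0.187  0.099] [149.988  -0.005  78.055]
```

```bash
python3 - <<'E'
from h import *
p,Rm,s=now();print(np.round(s["q"],1),s["tool_pos"],np.hypot(*p[:2]))
E
```

```text
[ 31.2  24.9 -10.6 128.6 -77.9   0.8  87.8] [ 0.50334422 -0.20590507  0.12621092] 0.5438311330076977
```

q6 and q5 sit at their limits, so the full 30° tilt isn't reachable on this wrist branch here. I'll fit simple kinematics to see which tilt is comfortable.

```bash
cat > kin.py <<'E'
from h import *
from scipy.optimize import least_squares
import itertools
LO=np.array([-178.69,-17.37,-77.05,15.02,-78.02,.78,-162.83]);HI=np.array([178.69,117.87,75.6,138.74,258.01,113.62,162.83])
def fk(q,S,L):
    r=lambda a,d:R.from_euler(a,d,degrees=True)
    s1,s3,s5,s7=S;off=L[4:]
    A=r('z',s1*q[0])*r('y',q[1]);p=np.array([0,0,L[0]])+A.apply([0,0,L[1]])
    A=A*r('z',s3*q[2])*r('y',q[3]);p=p+A.apply([0,0,L[2]])
    A=A*r('z',s5*q[4])*r('y',q[5]);p=p+A.apply([0,0,L[3]])
    return p,A*r('z',s7*q[6]+90)
if __name__=="__main__":
    p,Rm,s=now()
    D=[(s["q"],p,Rm),([-75.944,35.289,-.726,81.642,.461,63.221,-2.315],np.array([.174,.625,.203]),R.from_euler('xyz',[-179.851,0,164.43],degrees=True))]
    for S in itertools.product((1,-1),repeat=4):
        e=[np.degrees((fk(q,S,[0]*4)[1].inv()*Q).magnitude()) for q,_,Q in D]
        if max(e)<60: print(S,np.round(e,2))
        if max(e)<5:
            f=least_squares(lambda L:np.r_[[fk(q,S,L)[0]-P for q,P,_ in D]].ravel(),[.3,.4,.4,.2]);print(f.x,f.fun.round(4))
E
python3 kin.py
```

```text
(-1, 1, 1, 1) [37.71  3.03]
(-1, 1, -1, -1) [21.28  1.45]
(-1, -1, 1, 1) [19.82  4.3 ]
(-1, -1, -1, -1) [0. 0.]
[0.17226723 0.59406801 0.34755595 0.30293375] [ 0.0013  0.0146  0.0062 -0.0198  0.0088 -0.0062]
```

```bash
python3 - <<'E'
from h import *
p,Rm,s=now();Q=TQ*R.from_euler('x',12,degrees=True)
print((DR.inv()*Q).as_matrix().round(3))
a=lin(p,Rm,deck([16,-176,50]),Q,4);b=lin(*a[-1],deck([16,-168,27]),Q,3)
e,f=rows(a+b,p,Rm,1);print(todeck(e))
E
```

```text
[[-0.     0.978 -0.208]
 [ 1.     0.    -0.   ]
 [-0.    -0.208 -0.978]]
turn [[0.46,-0.02,-0.03],[0.46,-0.03,-0.03],[0.45,-0.02,-0.03],[0.46,-0.03,-0.04],[0.0,0.0,0.0],[0.0,0.0,0.0],[0.0,0.0,0.0]]
pos [[0.01,-0.19,-0.03],[0.02,-0.2,-0.03],[0.01,-0.19,-0.02],[0.01,-0.2,-0.01],[0.09,0.05,0.25],[0.09,0.06,0.25],[0.09,0.05,0.25]]
n 7
end [ 0.49460451 -0.19408137  0.09936651] [1.61988747e+02 1.70941523e-02 7.80420972e+01]
[  15.98392843 -167.96146298   26.99060517]
```

{"api": "move_arm", "payload": {
  "turn": [
    [0.46,-0.02,-0.03],
    [0.46,-0.03,-0.03],
    [0.45,-0.02,-0.03],
    [0.46,-0.03,-0.04],
    [0,0,0],
    [0,0,0]
  ],
  "delta_pos": [
    [0.01,-0.19,-0.03],
    [0.02,-0.2,-0.03],
    [0.01,-0.19,-0.02],
    [0.01,-0.2,-0.01],
    [0,0,0],
    [0,0,0]
  ],
  "grip": [-1,-1,-1,-1,-1,-1]
}}

```text
time: 10.0
tool_pos: [0.4836, -0.2001, 0.1166]
tcp_rot: [161.3, -0.2, 78.0]
wrist_force: [-1.0, -0.7, -3.5]
grip_width: 0.0404
grasp_force: 62.9
```

```bash
python3 - <<'E'
from kin import *
p,Rm,s=now();Q=TQ*R.from_euler('x',12,degrees=True)
print(np.round(s["q"],2).tolist(),s["tool_pos"],s["tcp_rot"],s["wrist_force"],todeck(p))
a=lin(p,Rm,deck([16,-175,40]),Q,3);b=lin(*a[-1],deck([16,-168,27]),Q,3)
e,f=rows(a+b,p,Rm,1);print(todeck(e))
E
```

```text
[3.24, 27.0, 26.79, 125.5, -56.03, 19.74, 65.27] [ 0.48362872 -0.20012482  0.11659846] [161.32843547  -0.16445834  78.02055788] [-0.96077946 -0.67126083 -3.51178633] [  16.38675511 -176.14987864   46.65577117]
turn [[0.04,-0.01,0.0],[0.05,-0.01,-0.01],[0.04,-0.01,0.0],[0.0,0.0,0.0],[0.0,0.0,0.0],[0.0,0.0,0.0]]
pos [[0.01,0.01,0.07],[0.02,0.01,0.08],[0.01,0.01,0.07],[0.08,0.03,0.14],[0.07,0.03,0.14],[0.08,0.03,0.14]]
n 6
end [ 0.49451653 -0.19414149  0.09947945] [ 1.61978436e+02 -6.34547577e-03  7.80208020e+01]
[  15.9766529  -168.03852226   27.12521245]
```

{"api": "move_arm", "payload": {
  "turn": [
    [0.04,0,0],
    [0.05,0,0],
    [0.04,0,0],
    [0,0,0],
    [0,0,0],
    [0,0,0],
    [0,0,0]
  ],
  "delta_pos": [
    [0.02,0.01,0.1],
    [0.02,0.01,0.1],
    [0.01,0.01,0.1],
    [0.08,0.03,0.12],
    [0.08,0.03,0.12],
    [0.08,0.03,0.11],
    [0,0,0]
  ],
  "grip": [-1,-1,-1,-1,-1,-1,-1]
}}

```text
time: 10.88
tool_pos: [0.4951, -0.1932, 0.0987]
tcp_rot: [162.0, -0.2, 78.1]
wrist_force: [0.6, 0.2, -2.9]
grip_width: 0.0404
grasp_force: 62.9
```

```bash
python3 - <<'E'
from kin import *
p,Rm,s=now();Q=TQ*R.from_euler('x',12,degrees=True)
print(np.round(s["q"],2).tolist(),s["tool_pos"],s["tcp_rot"],s["wrist_force"],todeck(p))
a=lin(p,Rm,deck([16,-156,27]),Q,1);b=lin(*a[-1],deck([16,-110,27]),Q,10)
e,f=rows(a+b,p,Rm,1);print(todeck(e))
E
```

```text
[3.37, 29.4, 24.86, 124.76, -57.98, 18.49, 65.66] [ 0.49510015 -0.19318243  0.09874518] [ 1.62040066e+02 -1.51390753e-01  7.80776724e+01] [ 0.55296057  0.21135765 -2.9064097 ] [  15.93170191 -166.97927262   26.3033052 ]
turn [[-0.01,-0.03,0.0],[0.0,0.0,0.0],[0.0,0.0,0.0],[0.0,0.0,0.0],[0.0,0.0,0.0],[0.0,0.0,0.0],[0.0,0.0,0.0],[0.0,0.0,0.0],[0.0,0.0,0.0],[0.0,0.0,0.0],[0.0,0.0,0.0]]
pos [[0.37,0.0,-0.02],[0.15,0.0,0.0],[0.15,0.0,0.0],[0.16,0.0,0.0],[0.15,0.0,0.0],[0.15,0.0,0.0],[0.16,0.0,0.0],[0.15,0.0,0.0],[0.15,0.0,0.0],[0.16,0.0,0.0],[0.15,0.0,0.0]]
n 11
end [ 0.50673048 -0.13738297  0.09935226] [ 1.61990131e+02 -8.72006247e-03  7.80313574e+01]
[  16.06607685 -109.98097779   26.92671507]
```

{"api": "move_arm", "payload": {
  "turn": [
    [0,0,0],
    [0,0,0],
    [0,0,0],
    [0,0,0]
  ],
  "delta_pos": [
    [0.2,0,-0.02],
    [0.15,0,0],
    [0.15,0,0],
    [0.1,0,0]
  ],
  "grip": [-1,-1,-1,-1]
}}

```text
time: 11.38
tool_pos: [0.4975, -0.18, 0.1002]
tcp_rot: [161.9, 0.3, 77.7]
wrist_force: [-4.1, -6.4, -1.1]
grip_width: 0.0407
grasp_force: 63.3
```

{"api": "move_arm", "payload": {
  "turn": [
    [0,0,0],
    [0,0,0],
    [0,0,0]
  ],
  "delta_pos": [
    [0.1,0,0],
    [0.1,0,0],
    [0.1,0,0]
  ],
  "grip": [-1,-1,-1]
}}

```text
time: 11.75
tool_pos: [0.4971, -0.1793, 0.101]
tcp_rot: [161.8, 0.9, 77.1]
wrist_force: [-10.4, -15.2, 3.7]
grip_width: 0.0406
grasp_force: 63.8
```

```bash
python3 - <<'E'
from kin import *
p,Rm,s=now()
print(np.round(s["q"],2).tolist(),DR.inv().apply(s["wrist_force"]).round(1),np.round(s["ft_torque"],2),todeck(p).round(1),s["tcp_rot"])
E
```

```text
[-0.71, 29.1, 26.6, 125.6, -57.69, 16.92, 62.36] [ -4.2 -17.    6.7] [-3.51  2.54 -1.14] [  16.3 -152.9   28.7] [161.75421981   0.89206902  77.13853734]
```

{"api": "move_arm", "payload": {
  "turn": [
    [0,0,0],
    [0,0,0],
    [0,0,0]
  ],
  "delta_pos": [
    [0.15,0,0.02],
    [0.15,0,0.02],
    [0.15,0,0]
  ],
  "grip": [-1,-1,-1]
}}

```text
time: 12.12
tool_pos: [0.4987, -0.1763, 0.1017]
tcp_rot: [161.4, 1.6, 76.3]
wrist_force: [-15.3, -19.7, 10.3]
grip_width: 0.0407
grasp_force: 64.8
```

```bash
python3 - <<'E'
from kin import *
p,Rm,s=now()
print(DR.inv().apply(s["wrist_force"]).round(1),np.round(s["ft_torque"],2),todeck(p).round(1),s["tcp_rot"])
E
```

```text
[ -4.2 -22.5  14.3] [-4.85  3.68 -1.73] [  17.4 -149.7   28.9] [161.40069827   1.62687665  76.31245493]
```

{"api": "move_arm", "payload": {
  "turn": [
    [0,0,0],
    [0,0,0],
    [0,0,0],
    [0,0,0]
  ],
  "delta_pos": [
    [0.2,0,-0.03],
    [0.2,0,-0.03],
    [0.2,0,-0.02],
    [0.2,0,0]
  ],
  "grip": [-1,-1,-1,-1]
}}

```text
time: 12.62
tool_pos: [0.5089, -0.1306, 0.1015]
tcp_rot: [161.9, -0.1, 78.0]
wrist_force: [0.3, -4.5, -0.6]
grip_width: 0.0407
grasp_force: 63.5
```

```bash
python3 - <<'E'
from kin import *
p,Rm,s=now()
print(DR.inv().apply(s["wrist_force"]).round(1),todeck(p).round(1),s["tcp_rot"],(TQ.inv()*Rm).as_rotvec(degrees=True).round(1))
import pickle
c=vision.calibration("wrist");im=vision.get_image("wrist");cv2.imwrite("pics/w4.png",im[:,:,::-1]);pickle.dump(c,open("w4.pkl","wb"))
E
```

```text
[ 0.7 -4.3 -1.1] [  17.8 -102.9   28.4] [ 1.61874474e+02 -6.89223998e-02  7.80175531e+01] [11.9  0.1  0. ]
```

View pics/w4.png

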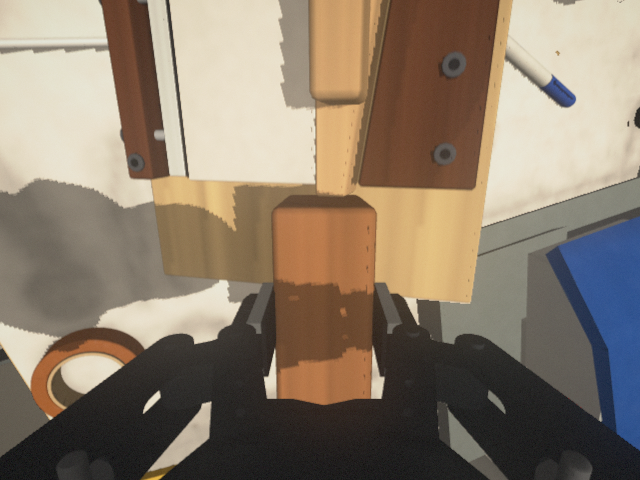

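The wedge broke loose and sprang out: its thin end, at about (335,193), is nearly level with the cheek end at row 186. The block's front bottom edge has moved to row 195 (top edge 208), so it rotated a little in the grip.

```bash
python3 - <<'E'
from kin import *
import pickle
np.set_printoptions(precision=3,suppress=True)
c=pickle.load(open("w4.pkl","rb"));p,Rm,s=now();n=Rm.apply([0,0,1])
for uv,z in(((273,208),-.044),((376,208),-.044),((285,195),.0196),((363,195),.0196)):
    print(1e3*Rm.inv().apply(cast(c,[uv],n=n,p=p+n*z)[0]-p))
w=pickle.load(open("w1.pkl","rb"));print("platen",cast(w,[(419,256),(430,305)],.03),cast(w,[(419,256),(430,305)],.0))
t=pickle.load(open("w4.pkl","rb"));zz=DR.apply([0,0,1])
print("thin end",todeck(cast(t,[(316,193),(352,195)],n=zz,p=deck([0,0,20]))))
Q0=TQ*R.from_euler('x',12,degrees=True);T=R.from_euler('xyz',[180,0,78.03],degrees=True)
a=lin(p,Rm,deck([17,-150,32]),Rm,3);b=lin(*a[-1],deck([17,-185,60]),Rm,2);d=lin(*b[-1],[.447,-.285,.12],T,6);e=lin(*d[-1],[.447,-.285,.05],T,3)
e,f=rows(a+b+d+e,p,Rm,1)
E
```

```text
[ 45.728 -18.405 -44.   ]
[ 45.608  20.199 -44.   ]
[ 39.133 -21.022  19.6  ]
[38.998 22.568 19.6  ]
platen [[ 0.603 -0.209  0.03 ]
 [ 0.61  -0.297  0.03 ]] [[ 0.609 -0.221  0.   ]
 [ 0.617 -0.315  0.   ]]
thin end [[ 12.03  -59.179  20.   ]
 [ 31.13  -59.575  20.   ]]
turn [[0.0,0.0,0.0],[0.0,0.0,0.0],[0.0,0.0,0.0],[0.0,0.0,0.0],[0.0,0.0,0.0],[0.6,-0.01,0.0],[0.6,0.0,0.01],[0.61,-0.01,0.0],[0.6,0.0,0.0],[0.6,-0.01,0.01],[0.6,-0.01,0.0],[0.0,0.0,0.0]]
pos [[-0.54,-0.01,-0.04],[-0.54,-0.02,-0.04],[-0.55,-0.01,-0.04],[-0.58,-0.1,-0.46],[-0.58,-0.09,-0.46],[-0.45,-0.08,0.02],[-0.46,-0.08,0.03],[-0.45,-0.08,0.03],[-0.46,-0.07,0.03],[-0.45,-0.07,0.04],[-0.46,-0.07,0.05],[0.01,0.0,0.77]]
n 12
turn [[0.0,0.0,0.0],[0.0,0.0,0.0]]
pos [[0.0,0.0,0.78],[0.0,0.0,0.78]]
n 2
end [ 0.447 -0.285  0.05 ] [179.988   0.021  78.034]
```

{"api": "move_arm", "payload": {
  "turn": [
    [0,0,0],
    [0,0,0],
    [0,0,0],
    [0,0,0],
    [0,0,0],
    [0.6,0.2,0],
    [0.6,0.2,0],
    [0.6,0.2,0],
    [0.6,0.2,0],
    [0.6,0.2,0],
    [0.6,0.2,0],
    [0,0,0]
  ],
  "delta_pos": [
    [-0.54,0,-0.04],
    [-0.54,0,-0.04],
    [-0.54,0,-0.04],
    [-0.58,-0.1,-0.46],
    [-0.58,-0.1,-0.46],
    [-0.45,-0.08,0.02],
    [-0.46,-0.08,0.02],
    [-0.45,-0.08,0.02],
    [-0.46,-0.08,0.02],
    [-0.45,-0.08,0.02],
    [-0.46,-0.08,0.02],
    [0,0,0]
  ],
  "grip": [-1,-1,-1,-1,-1,-1,-1,-1,-1,-1,-1,-1]
}}

```text
time: 14.18
tool_pos: [0.4468, -0.2851, 0.1177]
tcp_rot: [-179.9, -6.1, 79.1]
wrist_force: [-0.2, 0.4, -2.1]
grip_width: 0.0409
grasp_force: 63.2
```

```bash
python3 - <<'E'
from kin import *
p,Rm,s=now();T=R.from_euler('xyz',[180,0,78.03],degrees=True)*R.from_euler('y',6,degrees=True)
print(np.round(s["q"],1).tolist(),p,s["tcp_rot"],s["wrist_force"])
a=lin(p,Rm,[.447,-.285,.06],T,3);b=lin(*a[-1],[.447,-.285,.0205],T,4)
rows(a+b,p,Rm,1)
E
```

```text
[9.1, 37.1, 39.4, 106.0, -35.5, 53.1, 56.2] [ 0.44677449 -0.28514035  0.11770104] [-179.93424621   -6.11937061   79.08566313] [-0.17286373  0.4116913  -2.13684207]
turn [[-0.01,-0.01,0.07],[-0.01,-0.01,0.07],[-0.02,0.0,0.07],[0.0,0.0,0.0],[0.0,0.0,0.0],[0.0,0.0,0.0],[0.0,0.0,0.0]]
pos [[-0.07,0.0,0.64],[-0.06,0.01,0.64],[-0.07,0.0,0.63],[-0.03,0.0,0.33],[-0.04,0.0,0.33],[-0.03,0.0,0.33],[-0.04,0.0,0.32]]
n 7
end [ 0.44703797 -0.28515646  0.02056388] [179.97707131  -6.01866968  78.0298711 ]
```

{"api": "move_arm", "payload": {
  "turn": [
    [0,0,0],
    [0,0,0],
    [0,0,0],
    [0,0,0],
    [0,0,0],
    [0,0,0],
    [0,0,0],
    [0,0,0]
  ],
  "delta_pos": [
    [-0.07,0,0.64],
    [-0.06,0,0.64],
    [-0.07,0,0.63],
    [-0.03,0,0.33],
    [-0.04,0,0.33],
    [-0.03,0,0.33],
    [-0.04,0,0.3],
    [0,0,0]
  ],
  "grip": [-1,-1,-1,-1,-1,-1,-1,-1]
}}

```text
time: 15.18
tool_pos: [0.4458, -0.286, 0.0216]
tcp_rot: [-180.0, -6.1, 79.0]
wrist_force: [0.1, -0.5, -2.8]
grip_width: 0.041
grasp_force: 63.1
```

{"api": "move_arm", "payload": {
  "turn": [
    [0,0,0],
    [0,0,0],
    [0,0,0],
    [0,0,0],
    [0,0,0],
    [0,0,0],
    [0,0,0],
    [0,0,0]
  ],
  "delta_pos": [
    [0,0,0],
    [0,0,0],
    [0,0,0],
    [0,0,-0.5],
    [0,0,-1],
    [0,0,-1],
    [0,0,-1],
    [0,0,-1]
  ],
  "grip": [0.6,0.6,0.6,0.6,0.6,0.6,0.6,0.6]
}}

```text
time: 16.18
tool_pos: [0.4433, -0.3006, 0.1586]
tcp_rot: [179.9, -6.0, 78.9]
wrist_force: [0.8, -0.4, -0.1]
grip_width: 0.0682
grasp_force: 0.0
```

```bash
python3 - <<'E'
from kin import *
p,Rm,s=now()
print(np.round(s["q"],1).tolist(),p,s["tcp_rot"],s["wrist_force"],s["grip_width"],deck([27,25.5,44]))
import pickle
c=vision.calibration("wrist");im=vision.get_image("wrist");cv2.imwrite("pics/w5.png",im[:,:,::-1]);pickle.dump(c,open("w5.pkl","wb"))
E
```

```text
[9.1, 34.7, 41.8, 102.7, -32.6, 58.2, 54.5] [ 0.4432527  -0.30056732  0.15863724] [179.91707556  -5.99964843  78.94550887] [ 0.77511648 -0.37902819 -0.10682985] 0.06815167354558785 [ 0.53574131 -0.00504123  0.11960512]
```

View pics/w5.png

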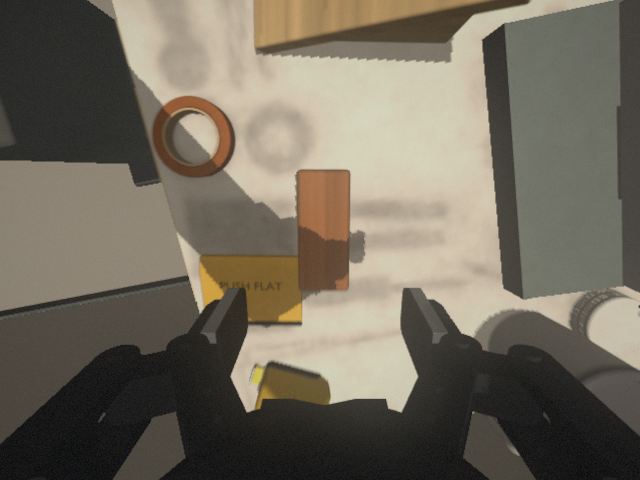

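The block stands upright on the bench at (323,230), and the squeegee is beside it, apparently untouched. I'll refit the kinematics and check which tilts are reachable for the lift.

```bash
cat > kin2.py <<'E'
from h import *
from scipy.optimize import least_squares
LO=np.array([-178.69,-17.37,-77.05,15.02,-78.02,.78,-162.83]);HI=np.array([178.69,117.87,75.6,138.74,258.01,113.62,162.83])
def fk(q,L):
    r=lambda a,d:R.from_euler(a,d,degrees=True)
    A=r('z',-q[0])*r('y',q[1]);p=np.array([0,0,L[0]])+A.apply([0,0,L[1]])
    A=A*r('z',-q[2]);p=p+A.apply([L[4],0,0]);A=A*r('y',q[3]);p=p+A.apply([L[5],0,L[2]])
    A=A*r('z',-q[4]);A=A*r('y',q[5]);p=p+A.apply([L[6],0,L[3]])
    return p,A*r('z',-q[6]+90)
def fit():
    p,Rm,s=now()
    D=[([-75.944,35.289,-.726,81.642,.461,63.221,-2.315],[.174,.6255,.2035]),([31.2,24.9,-10.6,128.6,-77.9,.8,87.8],[.50334,-.20591,.12621]),([3.24,27,26.79,125.5,-56.03,19.74,65.27],[.48363,-.20012,.1166]),([3.37,29.4,24.86,124.76,-57.98,18.49,65.66],[.4951,-.19318,.09875]),([9.1,37.1,39.4,106,-35.5,53.1,56.2],[.44677,-.28514,.1177]),([9.1,34.7,41.8,102.7,-32.6,58.2,54.5],[.44325,-.30057,.15864])]
    f=least_squares(lambda L:np.r_[[fk(q,L)[0]-P for q,P in D]].ravel(),[.3,.4,.4,.2,0,0,0]);return f
def ik(L,P,Q,q0):
    g=least_squares(lambda q:(lambda a:np.r_[(a[0]-P)*20,(a[1].inv()*Q).as_rotvec()*5])(fk(q,L)),np.clip(q0,LO+1,HI-1),bounds=(LO+.5,HI-.5),x_scale=30);return g.x,g.cost
E
python3 - <<'E'
from kin2 import *
np.set_printoptions(precision=3,suppress=True)
f=fit();L=f.x;print(L,np.abs(f.fun).max());np.save("L.npy",L)
rng=np.random.default_rng(0);p,Rm,s=now()
for t in(0,5,10,15):
  for h in (25,70):
    Q=TQ*R.from_euler('x',t,degrees=True);P=deck([27,33,h]);S=[]
    for i in range(25):
        q0=np.array(s["q"])+rng.normal(0,30,7);
        if i%2:q0[4]+=150
        x,c=ik(L,P,Q,q0)
        if c<1e-5:S.append(x)
    S=np.array(S)
    print("tilt off",t,h,len(S));
    if len(S): print(S[np.argsort(S[:,4])][::max(1,len(S)//6)].round(0))
E
```

```text
[ 0.274  0.509  0.361  0.325  0.01  -0.011 -0.02 ] 0.02140834183303697
tilt off 0 25 7
[[  23.   32.  -34.  130.  108.   26. -117.]
 [  -6.   28.    4.  129.  135.    8. -148.]
 [  -9.   28.    7.  128.  142.    7. -156.]
 [ -10.   28.    9.  128.  145.    6. -160.]
 [ -10.   28.    9.  128.  147.    6. -162.]
 [ -11.   28.   10.  128.  148.    6. -162.]
 [ -25.   30.   25.  128.  215.    6.  126.]]
tilt off 0 70 13
[[  22.   24.  -32.  132.   97.   21. -109.]
 [ -14.   22.   14.  130.  119.    2. -133.]
 [ -16.   22.   16.  130.  124.    1. -138.]
 [ -16.   22.   16.  130.  124.    1. -139.]
 [ -29.   24.   27.  130.  236.    1.  104.]
 [ -33.   25.   32.  131.  249.    4.   91.]
 [ -37.   26.   37.  131.  254.    6.   86.]]
tilt off 5 25 17
[[-23.  30.  22. 127. -78.   3.  59.]
 [-22.  30.  21. 127. -77.   3.  58.]
 [-22.  30.  21. 127. -76.   3.  57.]
 [-21.  29.  19. 127. -74.   2.  56.]
 [-20.  29.  19. 127. -73.   2.  54.]
 [-20.  29.  18. 127. -72.   1.  54.]
 [-20.  29.  18. 128. -72.   1.  53.]
 [-20.  29.  18. 128. -71.   1.  53.]
 [-20.  29.  18. 128. -71.   1.  53.]]
tilt
[... 795 characters left out ...]
  9.  13. -24.]
 [ 21.  24. -29. 125.  53.  22. -65.]]
tilt off 15 25 17
[[-49.  53.  75. 119. -74.  52.  53.]
 [-42.  42.  58. 119. -64.  36.  45.]
 [-30.  33.  37. 120. -45.  23.  28.]
 [-18.  30.  21. 120. -23.  18.   8.]
 [-13.  29.  14. 121. -11.  17.  -3.]
 [ -4.  28.   3. 121.   7.  16. -20.]
 [  4.  29.  -7. 121.  23.  18. -35.]
 [  8.  29. -12. 120.  31.  19. -42.]
 [ 43.  48. -69. 119.  74.  52. -80.]]
tilt off 15 70 21
[[-48.  37.  64. 121. -57.  38.  40.]
 [-36.  29.  43. 121. -38.  27.  22.]
 [-32.  27.  38. 121. -33.  25.  17.]
 [-19.  24.  21. 122. -14.  21.  -1.]
 [-14.  23.  15. 122.  -7.  21.  -8.]
 [ -7.  23.   6. 122.   4.  21. -17.]
 [ -3.  23.   1. 122.  10.  21. -23.]]
```

```bash
python3 - <<'E'
from h import *
p,Rm,s=now();Q=TQ*R.from_euler('x',9,degrees=True)
a=lin(p,Rm,[.46,-.15,.25],down(78),6);b=lin(*a[-1],deck([27,33,100]),Q,8)
e,f=rows(a+b,p,Rm,1);print(deck([27,33,100]))
E
```

```text
turn [[0.01,-0.19,0.03],[0.02,-0.2,0.03],[0.01,-0.19,0.03],[0.02,-0.19,0.03],[0.01,-0.19,0.03],[0.01,-0.2,0.03],[-0.52,0.0,0.0],[-0.53,0.0,0.0],[-0.52,0.0,0.0],[-0.53,0.0,0.0],[-0.52,0.0,0.0],[-0.53,0.0,0.0]]
pos [[0.9,-0.08,-0.4],[0.89,-0.08,-0.41],[0.88,-0.08,-0.43],[0.87,-0.08,-0.44],[0.87,-0.09,-0.46],[0.86,-0.09,-0.47],[0.69,0.06,0.34],[0.68,0.05,0.34],[0.69,0.04,0.35],[0.69,0.02,0.34],[0.69,0.0,0.35],[0.68,-0.01,0.35]]
n 12
turn [[-0.52,0.0,0.0],[-0.53,0.0,0.0]]
pos [[0.69,-0.03,0.35],[0.69,-0.04,0.34]]
n 2
end [0.51000066 0.0080868  0.16813322] [1.58977611e+02 1.25845974e-02 7.80111645e+01]
[0.50990563 0.00810288 0.16810254]
```

{"api": "move_arm", "payload": {
  "turn": [
    [0,-0.19,0.03],
    [0,-0.2,0.03],
    [0,-0.2,0.03],
    [0,-0.2,0.03],
    [0,-0.19,0.03],
    [0,-0.2,0.03],
    [-0.52,0,0],
    [-0.53,0,0],
    [-0.52,0,0],
    [-0.53,0,0],
    [-0.52,0,0],
    [-0.53,0,0]
  ],
  "delta_pos": [
    [0.9,-0.08,-0.4],
    [0.89,-0.08,-0.41],
    [0.88,-0.08,-0.43],
    [0.87,-0.08,-0.44],
    [0.87,-0.09,-0.46],
    [0.86,-0.09,-0.47],
    [0.69,0.06,0.34],
    [0.68,0.05,0.34],
    [0.69,0.04,0.35],
    [0.69,0.02,0.34],
    [0.69,0,0.35],
    [0.68,-0.01,0.35]
  ],
  "grip": [0.6,0.6,0.6,0.3,0.3,0.3,0.1,0.1,0.1,0.1,0.1,0.1]
}}

```text
time: 17.73
tool_pos: [0.4964, -0.0282, 0.1842]
tcp_rot: [164.1, -0.2, 78.0]
wrist_force: [-0.2, 0.4, 0.4]
grip_width: 0.0467
grasp_force: 0.0
```

{"api": "move_arm", "payload": {
  "turn": [
    [-0.52,0,0],
    [-0.53,0,0],
    [0,0,0],
    [0,0,0]
  ],
  "delta_pos": [
    [0.69,-0.03,0.35],
    [0.69,-0.04,0.34],
    [0,0,0],
    [0,0,0]
  ],
  "grip": [0.1,0.1,0.1,0.1]
}}

```text
time: 18.23
tool_pos: [0.5093, 0.0099, 0.1643]
tcp_rot: [158.9, -0.2, 78.0]
wrist_force: [0.1, 0.1, -0.0]
grip_width: 0.0467
grasp_force: 0.0
```

```bash
python3 - <<'E'
from h import *
p,Rm,s=now()
print(np.round(s["q"],1).tolist(),p,todeck(p),(TQ.inv()*Rm).as_rotvec(degrees=True).round(1),s["grip_width"])
import pickle
c=vision.calibration("wrist");im=vision.get_image("wrist");cv2.imwrite("pics/w6.png",im[:,:,::-1]);pickle.dump(c,open("w6.pkl","wb"))
y=25.5
print(proj(c,[deck(x) for x in((16,y-40,48),(38,y-40,48),(16,y+50,48),(38,y+50,48),(12,y+85,20),(12,y-85,20),(38,-55,20))]))
E
```

```text
[-39.8, 23.1, 43.4, 126.5, -36.4, 18.6, 19.2] [0.50931838 0.00989591 0.16427512] [24.26671944 34.63225084 97.15853457] [8.9 0.1 0.1] 0.046696042957681566
[[323.10019506 311.61971932]
 [353.7016077  313.96944824]
 [322.62572143 186.73193721]
 [356.88908573 187.45699475]
 [323.15960722 130.13687448]
 [323.83852279 342.64739096]
 [355.07564436 340.73127198]]
```

View pics/w6.png

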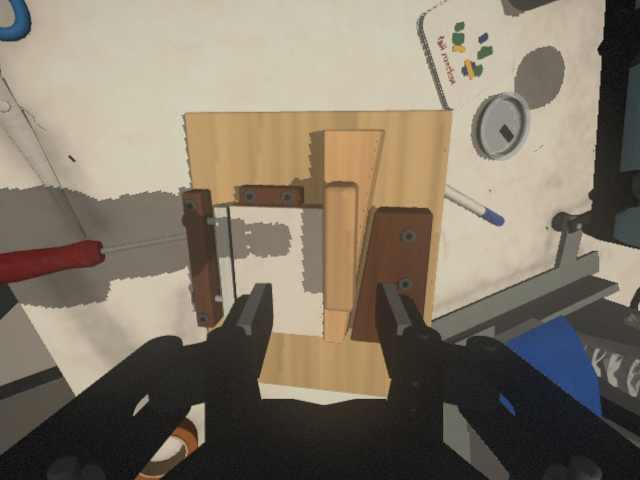

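The prediction and picture agree on the rib at (324–357, 183–310). I'll add 5° more tilt, check, then descend.

{"api": "move_arm", "payload": {
  "turn": [
    [-0.35,0,0],
    [-0.35,0,0],
    [-0.3,0,0],
    [0,0,0]
  ],
  "delta_pos": [
    [0.02,0.03,0.2],
    [0.02,0.03,0.2],
    [0,0.03,0.2],
    [0,0,0]
  ],
  "grip": [0.1,0.1,0.1,0.1]
}}

```text
time: 18.77
tool_pos: [0.5182, 0.009, 0.1479]
tcp_rot: [154.0, -0.2, 77.9]
wrist_force: [0.9, -0.0, -0.1]
grip_width: 0.0469
grasp_force: 0.0
```

```bash
python3 - <<'E'
from h import *
p,Rm,s=now()
print(np.round(s["q"],1).tolist(),p,todeck(p),(TQ.inv()*Rm).as_rotvec(degrees=True).round(1),s["grip_width"])
Q=TQ*R.from_euler('x',4,degrees=True)
a=lin(p,Rm,deck([26.4,36,60]),Q,2);b=lin(*a[-1],deck([26.4,36,23]),Q,5)
e,f=rows(a+b,p,Rm,1)
E
```

```text
[-32.3, 22.9, 31.4, 130.5, -43.0, 6.2, 24.3] [0.51818856 0.00902753 0.14793592] [23.76786501 35.62242527 78.57967029] [4.  0.1 0.2] 0.046941970909557824
turn [[0.0,-0.01,-0.02],[-0.01,-0.01,-0.01],[0.0,0.0,0.0],[0.0,0.0,0.0],[0.0,0.0,0.0],[0.0,0.0,0.0],[0.0,0.0,0.0]]
pos [[0.01,0.07,0.31],[0.0,0.06,0.3],[0.0,0.02,0.25],[0.0,0.02,0.24],[0.0,0.01,0.25],[0.0,0.02,0.25],[0.0,0.02,0.24]]
n 7
end [0.54772762 0.00309474 0.10121268] [ 1.53988408e+02 -1.12054500e-02  7.80232265e+01]
```

```bash
python3 - <<'E'
from h import *
p,Rm,s=now()
Q=TQ*R.from_euler('x',7,degrees=True)
a=lin(p,Rm,deck([25.4,36,60]),Q,3);b=lin(*a[-1],deck([25.4,36,36]),Q,3)
e,f=rows(a+b,p,Rm,1)
E
```

```text
turn [[0.2,-0.01,-0.01],[0.19,0.0,-0.01],[0.2,-0.01,-0.01],[0.0,0.0,0.0],[0.0,0.0,0.0],[0.0,0.0,0.0]]
pos [[0.0,0.03,0.2],[0.01,0.04,0.21],[0.0,0.04,0.2],[0.0,0.03,0.27],[0.0,0.03,0.26],[0.0,0.04,0.27]]
n 6
end [0.54062203 0.00460107 0.11182088] [ 1.56988424e+02 -1.36328045e-02  7.80272218e+01]
```

{"api": "move_arm", "payload": {
  "turn": [
    [0.2,0,0],
    [0.2,0,0],
    [0.2,0,0],
    [0,0,0],
    [0,0,0],
    [0,0,0],
    [0,0,0]
  ],
  "delta_pos": [
    [0,0.03,0.2],
    [0.01,0.04,0.21],
    [0,0.04,0.2],
    [0,0.03,0.27],
    [0,0.03,0.26],
    [0,0.04,0.27],
    [0,0,0]
  ],
  "grip": [0.1,0.1,0.1,0.1,0.1,0.1,0.1]
}}

```text
time: 19.65
tool_pos: [0.5409, 0.0057, 0.1109]
tcp_rot: [157.1, -0.1, 78.1]
wrist_force: [-0.2, -0.4, -0.4]
grip_width: 0.0472
grasp_force: 0.0
```

```bash
python3 - <<'E'
from h import *
p,Rm,s=now()
print(np.round(s["q"],1).tolist(),p,todeck(p),(TQ.inv()*Rm).as_rotvec(degrees=True).round(1),s["grip_width"],s["wrist_force"])
Q=TQ*R.from_euler('x',7,degrees=True)
a=lin(p,Rm,deck([25.4,36,23]),Q,2)
e,f=rows(a,p,Rm,1)
E
```

```text
[-24.9, 28.2, 24.7, 126.9, -45.0, 7.0, 26.8] [0.54092906 0.00573265 0.1109232 ] [25.11895021 37.11555178 35.06100992] [7.1 0.1 0. ] 0.04719315886663723 [-0.19983596 -0.4413146  -0.41698757]
turn [[-0.01,-0.01,0.0],[-0.01,-0.01,0.0]]
pos [[-0.02,0.03,0.2],[-0.02,0.03,0.2]]
n 2
end [0.54688077 0.00326192 0.10057174] [ 1.56987193e+02 -1.92824400e-02  7.80135863e+01]
```

Good. Next I'll go down the last 12 mm and close.

{"api": "move_arm", "payload": {
  "turn": [
    [0,0,0],
    [0,0,0],
    [0,0,0],
    [0,0,0],
    [0,0,0],
    [0,0,0],
    [0,0,0],
    [0,0,0]
  ],
  "delta_pos": [
    [-0.02,0.03,0.2],
    [-0.02,0.03,0.2],
    [0,0,0],
    [0,0,0],
    [0,0,0],
    [0,0,0],
    [0,0,0],
    [0,0,0]
  ],
  "grip": [0.1,0.1,0.1,-1,-1,-1,-1,-1]
}}

```text
time: 20.65
tool_pos: [0.5466, 0.0036, 0.1012]
tcp_rot: [157.0, -0.1, 78.1]
wrist_force: [-0.9, 0.7, 0.1]
grip_width: -0.0002
grasp_force: 0.0
```

```bash
python3 - <<'E'
from h import *
p,Rm,s=now()
print(np.round(s["q"],1).tolist(),todeck(p),(TQ.inv()*Rm).as_rotvec(degrees=True).round(1),s["grip_width"],DR.inv().apply(s["wrist_force"]),s["grasp_force"])
E
```

```text
[-22.1, 29.2, 21.4, 126.6, -45.8, 5.2, 27.8] [25.48375595 36.18735556 23.67166682] [7.  0.1 0. ] -0.00016832882565541405 [-0.80132418  0.48215751  0.63259012] 0.0
```

The fingers closed fully without catching the rib. I've used up my picture views, so I'll check numerically from images.

```bash
python3 - <<'E'
from h import *
import pickle
c=vision.calibration("wrist");im=vision.get_image("wrist");cv2.imwrite("pics/w7.png",im[:,:,::-1]);pickle.dump(c,open("w7.pkl","wb"))
y=27
pts=[(16,y-40,48),(38,y-40,48),(16,y+50,48),(38,y+50,48),(12,y+85,20),(12,y-85,20),(55,y+85,20),(92,50,20)]
print(proj(c,[deck(x) for x in pts]).round(0).tolist())
for yy in (75,70,65,60):
    u=proj(c,[deck([x,yy,48]) for x in range(0,60,3)]).round().astype(int)
    print(yy,[(int(a),int(b),int(im[b,a,0]),int(im[b,a,2])) if 0<=b<480 and 0<=a<640 else None for a,b in u])
s=telemetry.get_state();print(s["grip_width"],s["grasp_force"])
E
```

```text
[[300.0, 383.0], [342.0, 387.0], [295.0, 212.0], [345.0, 213.0], [297.0, 129.0], [303.0, 411.0], [386.0, 129.0], [453.0, 255.0]]
75 [(260, 216, 105, 50), (267, 216, 80, 46), (273, 216, 70, 40), (280, 216, 127, 74), (287, 216, 125, 70), (293, 216, 126, 71), (300, 217, 144, 77), (307, 217, 174, 92), (313, 217, 174, 92), (320, 217, 168, 90), (327, 217, 169, 87), (334, 218, 192, 100), (341, 218, 181, 95), (348, 218, 206, 106), (355, 218, 208, 108), (362, 218, 196, 100), (369, 219, 211, 115), (376, 219, 206, 113), (383, 219, 207, 113), (390, 219, 214, 116)]
70 [(261, 226, 111, 54), (267, 227, 81, 46), (274, 227, 83, 46), (280, 227, 127, 75), (287, 227, 124, 72), (293, 227, 125, 73), (300, 228, 162, 85), (307, 228, 199, 104), (313, 228, 197, 104), (320, 228, 191, 100), (327, 228, 217, 115), (334, 229, 213, 111), (341, 229, 214, 109), (347, 229, 187, 95), (354, 229, 207, 107), (361, 230, 178, 93), (368, 230, 210, 114), (375, 230, 204, 111), (382, 230, 208, 115), (389, 230, 213, 115)]
65 [(261, 237, 105, 52), (268, 237, 94, 51), (274, 237, 92, 52), (281, 238, 90, 49), (287, 238, 93, 50), (294, 238, 90, 46), (300, 238, 160, 85), (307, 239, 197, 103), (314, 239, 194, 101), (320, 239, 193, 102), (327, 239, 202, 105), (334, 240, 211, 110), (340, 240, 215, 110), (347, 240, 197, 102), (354, 240, 206, 105), (361, 240, 170, 89), (368, 241, 135, 78), (375, 241, 78, 40), (382, 241, 76, 42), (389, 241, 77, 40)]
60 [(262, 247, 224, 187), (268, 248, 194, 156), (275, 248, 140, 111), (281, 248, 144, 117), (288, 248, 143, 116), (294, 249, 145, 116), (301, 249, 167, 88), (307, 249, 196, 103), (314, 249, 196, 105), (320, 250, 191, 101), (327, 250, 203, 105), (334, 250, 211, 112), (340, 250, 215, 113), (347, 251, 200, 104), (354, 251, 204, 105), (361, 251, 109, 59), (367, 252, 131, 73), (374, 252, 102, 46), (381, 252, 107, 50), (388, 252, 106, 48)]
7.528026048744361e-05 0.0
```

```bash
python3 - <<'E'
from h import *
import pickle
c=pickle.load(open("w7.pkl","rb"));p,Rm,s=now();print("tcp px",proj(c,[p,p-Rm.apply([0,0,.019])]),s["grip_width"],s["grasp_force"])
c6=pickle.load(open("w6.pkl","rb"))
im=cv2.imread("pics/w7.png");im6=cv2.imread("pics/w6.png")
for I,n in((im6,'w6'),(im,'w7')):
  print(n)
  for v in range(180,420,12):
    row=I[v].max(1)<60
    print(v,''.join('#' if row[u] else ('.' if I[v,u,2]>150 else ':') for u in range(200,460,4)))
cs=vision.calibration("side");i=vision.get_image("side");cv2.imwrite("pics/s7.png",i[:,:,::-1])
E
```

```text
tcp px [[323.66178298 276.66539739]
 [323.63042043 292.59905548]] 7.528026048744361e-05 0.0
w6
180 ........................::::::::.................................
192 :::......:::::::::::::::::::::::.......:.........................
204 ::::::::::::::::::::::::::::::::.......:.........................
216 ::::...:..................::::::.......:..:::::::::::::::::......
228 :::#:::::::::::::::::::...::::::.......:..::::::::::::::::.......
240 :::#:::::::::::::::::::...::::::.......:.:::::::::::::::::.......
252 ::::::::::::::::::::::....::::::.......:.:::::::::::::::::.......
264 :::::...:.................::::::........::::::::::::::::::.......
276 ::::::..:.................::::::.......::::::::::::::::::........
288 ::::::........::::........::::::.......::::::#:::::::::::........
300 ::::::...###:::::::............:.......:::::###::::###:::........
312 ::::::..###::::###:...................::::::#####:::###:.......::
324 :::::.###::::####::..................:::::::######:::####.:::::::
336 ..################....................:::::::###########:####::::
348 #################....
[... 1097 characters left out ...]

300 ::::::::::::.......:::::###::::#::::###:::::::::::::::::::::::...
312 :::::..............::::####:::##::::####:::::::::::::::::::::....
324 ...................:::#######:##::#######::::::::::::::::::::....
336 ......:::###:##....:#######################:::::########:::::....
348 .#############################################################.::
360 #################################################################
372 #################################################################
384 ####:..#######################...#######################::#######
396 #...:#########################...##########################..####
408 #################################################################
```

```bash
python3 - <<'E'
from h import *
import pickle
from scipy.signal import find_peaks
def edges(f,rows):
    I=cv2.GaussianBlur(cv2.imread(f),(3,3),0).astype(float).sum(2)/3
    for v in rows:
        g=np.gradient(I[v-1:v+2].mean(0));P=[k for k in find_peaks(abs(g),height=4,distance=3)[0] if 270<k<420];print(f,v,[(int(k),int(g[k])) for k in P])
def cols(f,us,lo,hi):
    I=cv2.GaussianBlur(cv2.imread(f),(3,3),0).astype(float).sum(2)/3
    for u in us:
        g=np.gradient(I[:,u-1:u+2].mean(1));P=[k for k in find_peaks(abs(g),height=4,distance=3)[0] if lo<k<hi];print(f,'col',u,[(int(k),int(g[k])) for k in P])
edges("pics/w6.png",(140,160,200,230,260,290));cols("pics/w6.png",(330,340,350,370),100,350)
edges("pics/w7.png",(140,160,190,230,260,280));cols("pics/w7.png",(308,320,340,360),60,300)
for n,y in(("w6",27),("w7",27)):
    c=pickle.load(open(n+".pkl","rb"));P=[(16,y+50,48),(38,y+50,48),(16,36,48),(38,36,48),(12,y+85,20),(52,y+85,20),(15,125,0),(60,125,0),(60,56,20)]
    print(n,proj(c,[deck(x) for x in P]).round(0).tolist())
E
```

```text
pics/w6.png 140 [(310, -16), (324, 19), (379, -7), (384, 8)]
pics/w6.png 160 [(309, -18), (324, 20), (375, -7), (380, 9)]
pics/w6.png 200 [(285, -4), (289, 5), (304, 13), (325, 10), (355, -13), (358, 14), (368, -7), (372, 9)]
pics/w6.png 230 [(289, 24), (302, -23), (322, -9), (326, 10), (354, -13), (357, 13), (365, -14), (371, -11)]
pics/w6.png 260 [(302, -18), (322, -9), (325, 10), (353, -13), (356, 7), (359, -17), (362, 4), (365, -11)]
pics/w6.png 290 [(272, 48), (304, -20), (322, -10), (325, 10), (352, -11), (359, -11), (376, -7), (384, 10)]
pics/w6.png col 330 [(110, -21), (128, -5), (131, 11), (182, -23), (187, 12), (310, 8), (341, -5)]
pics/w6.png col 340 [(110, -27), (113, 4), (131, 12), (180, -25), (187, 11), (308, -4), (311, 9), (342, -7)]
pics/w6.png col 350 [(110, -25), (128, -5), (131, 12), (181, -23), (187, 14), (310, -10), (328, 14), (336, -4), (339, 11)]
pics/w6.png col 370 [(110, -24), (113, 4), (128, -10), (131, 11), (175, -4), (207, -6), (342, 24)]
pics/w7.png 140 [(280, -18), (298, 22), (377, -8), (383, 10)]
pics/w7.png 160 [(281, -19), (299, 22), (368, -7), (373, 
[... 433 characters left out ...]
 -9), (133, 13), (204, -28), (215, 11), (277, -18), (291, -7)]
pics/w7.png col 320 [(105, -31), (108, 6), (130, -7), (133, 15), (203, -27), (215, 9), (275, -17), (280, -9)]
pics/w7.png col 340 [(105, -30), (108, 5), (130, -7), (133, 15), (204, -24), (217, 10), (276, -20), (291, -8)]
pics/w7.png col 360 [(105, -23), (108, 5), (130, -13), (133, 14), (207, -4), (241, -4), (244, -5), (252, -4), (292, -4)]
w6 [[323.0, 184.0], [357.0, 185.0], [323.0, 245.0], [355.0, 247.0], [323.0, 128.0], [382.0, 128.0], [331.0, 110.0], [394.0, 109.0], [389.0, 209.0]]
w7 [[295.0, 212.0], [345.0, 213.0], [297.0, 297.0], [344.0, 299.0], [297.0, 129.0], [380.0, 129.0], [309.0, 104.0], [395.0, 103.0], [390.0, 242.0]]
```

```bash
python3 - <<'E'
from h import *
c=vision.calibration("side");p,Rm,s=now();y=26
P=[p,p-Rm.apply([0,0,.019]),p-Rm.apply([0,0,.06])]+[deck(x) for x in((16,y+50,48),(38,y+50,48),(16,y-40,48),(38,y-40,48),(16,y+50,20),(12,y+85,20),(12,y+85,0),(55,y+85,0),(52,y+85,20))]
u=proj(c,P).round(0);print(u.tolist())
im=cv2.imread("pics/s7.png");h=cv2.cvtColor(im,cv2.COLOR_BGR2HSV)
for v in range(225,300,2):
    print(v,''.join('#' if im[v,x].max()<55 else ('w' if h[v,x,1]<70 and h[v,x,2]>120 else ('o' if h[v,x,2]>175 else ('-' if h[v,x,2]>140 else ':'))) for x in range(225,330)))
E
```

```text
[[262.0, 269.0], [265.0, 261.0], [273.0, 243.0], [261.0, 272.0], [251.0, 265.0], [284.0, 251.0], [274.0, 244.0], [254.0, 284.0], [246.0, 294.0], [242.0, 302.0], [221.0, 287.0], [227.0, 280.0]]
225 ---:::::::::::wwwwwwwwwwwwwwwww:##################################################::::wwwwwwwwwwwwwwwwwww
227 :::::::::::wwwwwwwwwwwwwwwwwwwww:#########################################::wwww:::::::wwwwwwwwwwwwwwwwww
229 wwww::::::wwwwwwwwwwwwwwwwwwwwww::####################::#############:::wwwwwww::::::::::::wwwwwwwwwwwwww
231 wwww::::wwwwwwwwwwwwwwwwwwwwwooo-::#############################::wwwwwwwwwww:::::::::::::##:wwwwwwwwwwo-
233 wwwww:wwwwwwwwwwwwwwwwwwwwwoo-:::::::::########################:wwwwwwwwwwwww:::::::#####::#:wwwwwwwwo---
235 wwwwwwwwwwwwwwwwwwwwwwwwoo-:::::::::-o-::#####################:wwwwwwwwww:::#::############:wwwwwwwwo----
237 wwwwwwwwwwwwwwwwwwwwwoo-:::::::::::::::::####################:wwwwww::###################:wwwwwwwwo------
239 ::wwwwwwwwwwwwwwwwwoo-:::::::::::::::::::##############################################:wwwwwwwwww:::::::
241 :::::::::::::::woo-::::
[... 2572 characters left out ...]
wwwwwwwwwwwwwwwwwwwwwww:wwwwwwwwooooo-::
289 -------------ooooooooooooooo-::::::::::::::::::wwwwwwwwwwwwwwwwwwwwwwwwwwwwwwwwwwwwwww:wwwwwwwwwoooo-::::
291 oo-------------ooooooooooo-::::::::::::::::::::::-wwwwwwwwwwwwwwwwwwwwwwwwwwwwwwwwww::wwwwwwwww-ooo-:::::
293 ooooo-------------oooooo-::::::::::::::::::::::::::-owwwwwwwwwwwwwwwwwwwwwwwwwwwww:::wwwwwwwwwwwww:::::::
295 ooooooooo--------------::::::::::::::::::::::::::::::::wwwwwwwwwwwwwwwwwwwwwwwww:::::wwwwww:::w::::::::::
297 oooooooooo-----------::::::::::::::::::::::::::::::::::::-wwwwwwwwwwwwwwwwwwwww::::wwwwww::::::::::::::::
299 ---ooooooooo-------:::::::::::::-ooo-:::::::::::::::::::::::-wwwwwwwwwwwwwwww:::::wwww:w:::::::::::::::::
```

```bash
python3 - <<'E'
import cv2
im=cv2.imread("pics/w7.png")
for v in range(266,332,3): print(v,' '.join('%3d/%3d'%(im[v,u,2],im[v,u,0]) for u in range(288,364,5)))
E
```

```text
266 143/117 143/114 126/ 68 191/102 198/104 194/103 190/100 196/104 202/104 209/107 214/111 164/ 88 208/108 190/ 98 104/ 56 133/ 76
269 144/117 145/116 130/ 75 190/100 199/105 194/102 192/102 196/102 203/108 210/109 214/111 161/ 85 206/107 185/ 97 110/ 60 132/ 73
272 141/115 143/115 129/ 75 189/ 99 201/106 193/101 192/ 99 197/105 202/106 209/109 214/113 159/ 83 209/108 177/ 92 121/ 66 132/ 75
275 144/117 144/117 119/ 69 187/ 99 198/102 194/105 190/ 99 178/ 93 202/104 211/111 212/110 153/ 83 176/ 91 169/ 88 126/ 73 126/ 70
278 145/116 144/116 115/ 67 122/ 70 130/ 73 125/ 72 123/ 69 124/ 67 179/ 94 177/ 91 120/ 65 131/ 69 207/107 167/ 86 128/ 73 104/ 57
281 144/117 143/116 113/ 69 126/ 72 131/ 74  96/ 77  96/ 75  67/ 45  88/ 67  94/ 72  93/ 72  95/ 56 202/104 167/ 88 127/ 71  83/ 44
284 144/118 142/115 114/ 69 122/ 70 120/ 73  92/ 79  95/ 82  57/ 42  80/ 64  91/ 75  91/ 77  94/ 53 203/105 128/ 69 128/ 71  78/ 41
287 143/116 143/116 113/ 68 124/ 70 113/ 73  89/ 74  93/ 79  58/ 40  78/ 64  87/ 73  88/ 74  94/ 53 205/107 128/ 69 126/ 72  80/ 38
290 142/115 143/117 115/ 73 121/ 67 106/ 73 
[... 1103 characters left out ...]
  49/ 38  47/ 37  45/ 36  47/ 37  94/ 42
317  91/ 73  55/ 44  53/ 42  55/ 43  82/ 72  85/ 76  82/ 71  48/ 34  59/ 47  84/ 74  84/ 73  49/ 37  45/ 36  41/ 34  38/ 24  94/ 41
320  66/ 54  54/ 46  53/ 44  53/ 41  85/ 77  92/ 81  88/ 77  42/ 28  62/ 52  87/ 75  88/ 79  51/ 40  47/ 34  45/ 38  45/ 35  92/ 42
323  52/ 40  51/ 43  52/ 44  51/ 42  49/ 40  73/ 63 108/ 96  49/ 37  67/ 60  98/ 89  44/ 34  43/ 33  44/ 35  43/ 34  43/ 32  95/ 43
326  57/ 49  57/ 50  50/ 43  47/ 38  51/ 42  46/ 37 102/ 91  48/ 37  70/ 59  47/ 38  43/ 35  43/ 37  40/ 30  43/ 33  39/ 32  41/ 29
329  53/ 43  54/ 44  52/ 42  54/ 44  49/ 38  50/ 42  97/ 86  48/ 42  66/ 59  44/ 36  42/ 34  42/ 35  42/ 34  45/ 37  41/ 33  43/ 35
```

```bash
python3 - <<'E'
from h import *
import pickle
c6=pickle.load(open("w6.pkl","rb"));p6=np.array([0.50931838,0.00989591,0.16427512]);R6=TQ*R.from_euler('x',8.9,degrees=True)
c7=pickle.load(open("w7.pkl","rb"));p7,R7,_=now()
for z in(0,-10,-20,-30,-40):
    print(z,"w6",proj(c6,[p6+R6.apply([x,y,z/1e3]) for x in(.011,-.011) for y in(-.0235,.0235)]).round(0).tolist(),"w7",proj(c7,[p7+R7.apply([x,y,z/1e3]) for x in(.011,-.011) for y in(-.008,.008)]).round(0).tolist())
im=cv2.imread("pics/w6.png")
for v in range(276,312,4): print(v,' '.join('%3d'%(im[v,u].max()) for u in range(228,300,4)),'|',' '.join('%3d'%(im[v,u].max()) for u in range(364,410,4)))
E
```

```text
0 w6 [[279.0, 258.0], [368.0, 257.0], [281.0, 295.0], [367.0, 295.0]] w7 [[308.0, 257.0], [339.0, 257.0], [309.0, 295.0], [338.0, 295.0]]
-10 w6 [[277.0, 265.0], [370.0, 264.0], [278.0, 304.0], [369.0, 304.0]] w7 [[308.0, 265.0], [340.0, 264.0], [308.0, 304.0], [339.0, 304.0]]
-20 w6 [[274.0, 272.0], [373.0, 272.0], [276.0, 314.0], [371.0, 314.0]] w7 [[307.0, 272.0], [340.0, 272.0], [307.0, 314.0], [340.0, 314.0]]
-30 w6 [[271.0, 281.0], [376.0, 281.0], [273.0, 325.0], [374.0, 325.0]] w7 [[305.0, 281.0], [341.0, 281.0], [306.0, 325.0], [341.0, 325.0]]
-40 w6 [[267.0, 291.0], [380.0, 291.0], [269.0, 337.0], [378.0, 337.0]] w7 [[304.0, 291.0], [343.0, 291.0], [305.0, 337.0], [342.0, 337.0]]
276 187 123 201 201 205 205 205 206 205 208 205 205 205 207 209 208 206 206 |  94  92  88  89  99  97  96  93  90  89  87  93
280 190 135 196 205 205 203 208 204 205 205 209 209 210 209 206 208 209 207 |  93  90  89  88  98  96  90  93  94  68  82  82
284 189 155 179 200 200 204 203  85  87  87  64 190 208 208 206 205 208 208 |  94  90  86  84  54  80  81  81  79  82  51  68
288 190 197 182 201 201 204 175  86  87  80  66 183 207 208 208 208 206 208 |  98  92  87  72  56  77  79  78  86  78  79  80
292 187 192 172 201 199 202  83  85  85  62  63 182 207 207 208 207 208 210 |  94  90  87  63  52  53  83  80  79  89  88  89
296 188 191  81 129  55  62  86  83  84  60  62 142 206 208 207 207 206 205 |  95  90  89  66  54  49  80  83  80  53  50  70
300 189 193  54  59  58  80  87  83  71  62  61 111 207 208 208 206 207 208 |  96  88  88  59  51  52  72  78  81  74  48  48
304 189 155  59  54  57  83  83  89  61  63  62 101 206 209 209 207 207 206 |  95  87  90  52  56  49  53  81  81  80  51  52
308 188  53  54  57  78  82  83  84  62  60  62  75 206 208 208 207 206 207 |  92  90  91  55  56  50  51  74  78  82  72  50
```

The picture numbers are clear: the finger tips show about 30 mm behind the reported TCP, both by row and by finger separation. The fingers therefore shut above the rib, and the wedge hasn't moved. I'll open and go lower in checked steps.

```bash
python3 - <<'E'
from h import *
p,Rm,s=now()
Q=TQ*R.from_euler('x',11,degrees=True)
a=lin(p,Rm,deck([22.5,36,26]),Q,3);b=lin(*a[-1],deck([20.5,36,12]),Q,3)
e,f=rows(a+b,p,Rm,1);print(todeck(e))
E
```

```text
turn [[0.26,-0.01,0.0],[0.27,-0.01,0.0],[0.26,-0.01,0.0],[0.0,0.0,0.0],[0.0,0.0,0.0],[0.0,0.0,0.0]]
pos [[0.0,-0.04,-0.02],[0.0,-0.03,-0.02],[-0.01,-0.04,-0.02],[0.0,0.01,0.15],[0.0,0.01,0.16],[0.0,0.01,0.16]]
n 6
end [0.54820398 0.00291715 0.08860265] [1.60976035e+02 4.17752390e-03 7.80214524e+01]
[20.62764932 35.87008716 11.88051511]
```

{"api": "move_arm", "payload": {
  "turn": [
    [0,0,0],
    [0,0,0],
    [0.26,0,0],
    [0.27,0,0],
    [0.26,0,0],
    [0,0,0],
    [0,0,0],
    [0,0,0],
    [0,0,0]
  ],
  "delta_pos": [
    [0,0,-0.2],
    [0,0,0],
    [0,-0.04,0],
    [0,-0.03,0],
    [0,-0.04,0],
    [0,0.01,0.2],
    [0,0.01,0.2],
    [0,0.01,0.2],
    [0,0,0]
  ],
  "grip": [-0.15,-0.15,-0.15,-0.15,-0.15,-0.15,-0.15,-0.15,-0.15]
}}

```text
time: 21.88
tool_pos: [0.5476, 0.0031, 0.0881]
tcp_rot: [161.0, -0.1, 78.0]
wrist_force: [0.6, -0.3, 0.5]
grip_width: 0.0368
grasp_force: 0.0
```

```bash
python3 - <<'E'
from h import *
import pickle
p,Rm,s=now()
print(np.round(s["q"],1).tolist(),todeck(p),(TQ.inv()*Rm).as_rotvec(degrees=True).round(1),s["grip_width"],DR.inv().apply(s["wrist_force"]))
c=vision.calibration("wrist");im=vision.get_image("wrist");cv2.imwrite("pics/w8.png",im[:,:,::-1])
print(proj(c,[deck(x) for x in((16,36,48),(38,36,48))]).round(0).tolist())
for v in range(240,330,6): print(v,' '.join('%3d'%(im[v,u].max()) for u in range(252,400,5)))
E
```

```text
[-23.8, 31.7, 25.8, 123.7, -44.8, 11.9, 27.2] [19.79767605 35.89477972 11.76843632] [11.   0.1  0. ] 0.036823092579483185 [ 0.87425565 -0.19905286  0.12158602]
[[299.0, 308.0], [349.0, 313.0]]
240  91  89  85  87  80  86  92  90  91  90 160 195 196 191 192 199 211 209 214 205 149 213 206 200 171 184 192 203 203 209
246 219 220 222 220 217 142 139 136 131 122 159 197 197 192 192 195 203 212 215 202 150 210 205 205 168 135 133  78  81  78
252 141 136 221 207 142 139 140 141 142 141 156 195 198 190 191 196 204 209 214 201 153 209 205 191 111 135  98  74  74  74
258 139 136 139 142 139 140 141 140 140 141 156 194 198 192 192 194 204 211 213 198 151 208 201 176 108 133  97 105 108 107
264 137 138 143 143 140 136 141 140 142 142 154 197 197 193 192 197 202 209 214 197 149 208 198 170 120 131 103 106 105 103
270 140 140 140 142 141 138 138 140 142 141 154 192 196 191 190 196 202 209 214 193 152 130 127 169 129  95 101 103 103 104
276 142 138 139 140 141 139 140 141 143 145 153 195 196 193 192 191 202 209 213 190 118 131 120 107 132  79 101  99 104 103
282 139 142 136 125  92  94  64 142 144
[... 252 characters left out ...]
 115 124 125 124 124 125 122 119 123 103  98 130 166  56  62  88  87  51  54  95
300  49  51  84  84  84  53  53 142 141 140 115 123 125 121 120 123 125 119 123 102  97 122 129  54  52  84  86  64  47  52
306  51  54  84  84  58  49  57 140 140 143 114 122 122 122 121 123 123 120 119  99  96 115 100  53  50  83  85  85  48  49
312  50  83  84  84  53  51  52 140 144 146 118 125 126 121 123 123 123 121 122 100  99 175 110  53  46  49  84  84  56  49
318  49  82  87  86  50  50  52 141 142 141 113 124 124 121 119 122 124 120 123  97  94 175 123  50  49  45  86  84  82  49
324  49  77 104  74  48  50  50 140 143 138 113 124 123 120 119 123 122 122 120 100 123 129 125  49  47  50 106 103  42  41
```

The fingers now straddle the rib centrally: inner edges at 285 and 366, rib at 300–350. I'll go 11 mm further and close.

```bash
python3 - <<'E'
from h import *
p,Rm,s=now()
Q=TQ*R.from_euler('x',8,degrees=True)
e,f=rows(lin(p,Rm,deck([22,36,1]),Q,4),p,Rm,1)
E
```

```text
turn [[-0.15,-0.01,0.0],[-0.15,0.0,0.0],[-0.15,-0.01,-0.01],[-0.15,-0.01,0.0]]
pos [[0.0,0.03,0.09],[0.0,0.04,0.08],[0.0,0.03,0.09],[0.0,0.03,0.09]]
n 4
end [0.55479433 0.00150259 0.07986122] [1.58013962e+02 2.69928267e-02 7.80333287e+01]
```

{"api": "move_arm", "payload": {
  "turn": [
    [-0.15,0,0],
    [-0.15,0,0],
    [-0.15,0,0],
    [-0.15,0,0],
    [0,0,0]
  ],
  "delta_pos": [
    [0,0.03,0.09],
    [0,0.04,0.09],
    [0,0.03,0.09],
    [0,0.03,0.09],
    [0,0,0]
  ],
  "grip": [-0.15,-0.15,-0.15,-0.15,-0.15]
}}

```text
time: 22.55
tool_pos: [0.5547, 0.0017, 0.0797]
tcp_rot: [158.0, -0.2, 78.0]
wrist_force: [0.8, 0.2, -0.6]
grip_width: 0.0364
grasp_force: 0.0
```

{"api": "move_arm", "payload": {
  "turn": [
    [0,0,0],
    [0,0,0],
    [0,0,0],
    [0,0,0]
  ],
  "delta_pos": [
    [0,0,0],
    [0,0,0],
    [0,0,0],
    [0,0,0]
  ],
  "grip": [-1,-1,-1,-1]
}}

```text
time: 23.05
tool_pos: [0.5554, 0.0015, 0.0808]
tcp_rot: [157.9, -0.1, 78.1]
wrist_force: [-2.9, -0.3, 5.4]
grip_width: 0.0212
grasp_force: 57.4
```

```bash
python3 - <<'E'
from h import *
p,Rm,s=now()
print(np.round(s["q"],1).tolist(),todeck(p),(TQ.inv()*Rm).as_rotvec(degrees=True).round(1),s["grip_width"],DR.inv().apply(s["wrist_force"]),s["grasp_force"])
E
```

```text
[-18.7, 31.7, 17.7, 125.5, -47.8, 4.0, 30.0] [23.04957954 36.0068673   1.43172532] [7.9 0.1 0. ] 0.02123067858000726 [ 0.26975501 -0.85971376  6.11207797] 57.3781204455986
```

{"api": "move_arm", "payload": {
  "turn": [
    [0,0,0],
    [0,0,0],
    [0,0,0],
    [0,0,0],
    [0,0,0],
    [0,0,0],
    [0,0,0]
  ],
  "delta_pos": [
    [0,-0.02,-0.15],
    [0,-0.03,-0.2],
    [0,-0.03,-0.2],
    [0,-0.04,-0.3],
    [0,-0.06,-0.4],
    [0,-0.07,-0.5],
    [0,-0.07,-0.5]
  ],
  "grip": [-1,-1,-1,-1,-1,-1,-1]
}}

```text
time: 23.92
tool_pos: [0.5194, 0.0094, 0.1385]
tcp_rot: [158.2, -0.2, 78.1]
wrist_force: [0.2, 0.9, -2.6]
grip_width: 0.0212
grasp_force: 58.9
```

```bash
python3 - <<'E'
from h import *
p,Rm,s=now()
print(np.round(s["q"],1).tolist(),todeck(p),(TQ.inv()*Rm).as_rotvec(degrees=True).round(1),s["grip_width"],np.round(s["wrist_force"],2),np.round(s["ft_torque"],2),s["grasp_force"])
im=vision.get_image("wrist");cv2.imwrite("pics/w9.png",im[:,:,::-1])
for v in range(120,330,12): print(v,' '.join('%3d'%(im[v,u].max()) for u in range(252,400,5)))
E
```

```text
[-33.7, 25.3, 35.7, 127.4, -42.5, 13.4, 24.6] [19.9862529  36.21444548 69.90465744] [8.2 0.2 0. ] 0.0211762071086785 [ 0.24  0.86 -2.6 ] [0.1  0.53 0.01] 58.85957272723317
120 185 202 195 191 192 199 199 192 194 200 200 196 192 197 199 196 190 182 181 181 180 178 204 206 195 203 204 201 198 205
132 196 202 194 191 192 199 200 192 191 161 163 167 162 166 171 167 165 161 162 161 163 156 154 154 149 148 152 179 197 204
144 128 128 127 122 123 130 128 124 112 216 215 217 216 217 218 217 218 215 217 218 218 214 214 212 207 213 205 193 197 205
156 124 129 125 121 124 127 129 125 117 216 215 216 215 219 218 218 217 215 218 218 217 213 214 210 206 213 169 197 196 205
168 131 128 126 122 121 125 129 122 118 215 214 215 214 218 217 220 214 215 217 218 217 212 213 209 208 209 192 198 200 206
180 128 125 123 121 122 126 124 123 122 216 214 215 214 220 219 220 216 214 218 219 216 212 211 206 209 177 202 200 202 206
192 120 116 120 118 118 122 123 117 119 216 213 213 212 217 218 219 213 213 217 216 214 210 211 205 209 183 199 197 203 205
204  78  76  75  77  75  68  71  73  79 215 214 212 212 216 
[... 603 characters left out ...]
 173 193 195 187 190 192 197 204 208 204 197 201 160 126  81 100  97 102 106 102
276 133 133 137 137 136 136 137 136 138 124 170 193 195 190 186 191 197 203 206 203 182 194 125 125 100  94  95  96 102  99
288 135 136 137 137 135 135 136  82  86 103 156 174 127 183 186 191 196 198 205 203  65  90  86  83  98  94  93 102  99  96
300 134 136 135  60  53  57  85  84  83  51 113 123 122 116 118 116 119 116 118 111  52  82  85  73  51  52  88 102 101  96
312 174 137  90  51  49  70  83  79  51  52 115 120 121 116 116 114 120 114 114 107  50  73  83  80  47  51  43  94  97  95
324 195  50  55  52  54  51  48 103  54  50 112 118 119 116 116 118 117 111 116 106  43  51 102  48  42  45  42  45  58  94
```

```bash
python3 - <<'E'
from h import *
p,Rm,s=now();T=down(78)
a=lin(p,Rm,[.50,-.07,.20],down(78)*R.from_euler('x',-8,degrees=True),5);b=lin(*a[-1],[.517,-.275,.15],T,7);d=lin(*b[-1],[.517,-.275,.04],T,6)
rows(a+b+d,p,Rm,1)
E
```

```text
turn [[0.55,-0.01,0.0],[0.56,-0.01,0.0],[0.55,-0.01,0.01],[0.56,-0.01,0.0],[0.55,-0.01,0.0],[0.23,0.0,0.0],[0.23,0.0,0.0],[0.23,0.0,0.0],[0.22,0.0,0.0],[0.23,0.0,0.0],[0.23,0.0,0.0],[0.23,0.0,0.0]]
pos [[-0.54,0.14,-0.38],[-0.55,0.11,-0.39],[-0.54,0.1,-0.39],[-0.55,0.08,-0.4],[-0.55,0.06,-0.4],[-0.93,0.25,0.28],[-0.94,0.25,0.27],[-0.94,0.26,0.26],[-0.94,0.26,0.26],[-0.94,0.27,0.26],[-0.93,0.27,0.25],[-0.94,0.28,0.24]]
n 12
turn [[0.0,0.0,0.0],[0.0,0.0,0.0],[0.0,0.0,0.0],[0.0,0.0,0.0],[0.0,0.0,0.0],[0.0,0.0,0.0]]
pos [[0.0,0.0,0.61],[0.0,0.0,0.61],[0.0,0.0,0.61],[0.0,0.0,0.62],[0.0,0.0,0.61],[0.0,0.0,0.61]]
n 6
end [ 0.51704883 -0.27495046  0.03992756] [1.79999521e+02 4.83530744e-03 7.80007077e+01]
```

{"api": "move_arm", "payload": {
  "turn": [
    [0.55,0,0],
    [0.56,0,0],
    [0.55,0,0],
    [0.56,0,0],
    [0.55,0,0],
    [0.23,0,0],
    [0.23,0,0],
    [0.23,0,0],
    [0.22,0,0],
    [0.23,0,0],
    [0.23,0,0],
    [0.23,0,0]
  ],
  "delta_pos": [
    [-0.54,0.14,-0.38],
    [-0.55,0.11,-0.39],
    [-0.54,0.1,-0.39],
    [-0.55,0.08,-0.4],
    [-0.55,0.06,-0.4],
    [-0.93,0.25,0.28],
    [-0.94,0.25,0.27],
    [-0.94,0.26,0.26],
    [-0.94,0.26,0.26],
    [-0.94,0.27,0.26],
    [-0.93,0.27,0.25],
    [-0.94,0.28,0.24]
  ],
  "grip": [-1,-1,-1,-1,-1,-1,-1,-1,-1,-1,-1,-1]
}}

```text
time: 25.48
tool_pos: [0.5191, -0.2755, 0.1478]
tcp_rot: [180.0, -0.2, 78.1]
wrist_force: [1.0, 0.3, -1.9]
grip_width: 0.0211
grasp_force: 58.8
```

{"api": "move_arm", "payload": {
  "turn": [
    [0,0,0],
    [0,0,0],
    [0,0,0],
    [0,0,0],
    [0,0,0],
    [0,0,0]
  ],
  "delta_pos": [
    [0,0,0.6],
    [0,0,0.6],
    [0,0,0.6],
    [0,0,0.6],
    [0,0,0.6],
    [0,0,0]
  ],
  "grip": [-1,-1,-1,-1,-1,-1]
}}

```text
time: 26.22
tool_pos: [0.5191, -0.2745, 0.0573]
tcp_rot: [-180.0, -0.2, 78.1]
wrist_force: [0.5, -0.5, -2.0]
grip_width: 0.0215
grasp_force: 58.9
```

```bash
python3 - <<'E'
from h import *
import pickle
p,Rm,s=now()
print(np.round(s["q"],1).tolist(),p,s["tcp_rot"],s["grip_width"],np.round(s["wrist_force"],2),np.round(s["ft_torque"],2))
c=vision.calibration("wrist");im=vision.get_image("wrist");cv2.imwrite("pics/w10.png",im[:,:,::-1]);pickle.dump(c,open("w10.pkl","wb"))
z=np.array([0,0,.0015])
# predicted wedge corners if aligned with the tool: wedge origin at tool (-10,2,1.5)
W=lambda x,y,h:p+Rm.apply(np.array([y-10,x+2,1.5-h])/1e3)
P=[(-17,85,20),(23,85,20),(-17,85,0),(26,85,0),(-13,50,48),(9,50,48)]
print(proj(c,[W(*q) for q in P]).round(0).tolist())
from scipy.signal import find_peaks
I=cv2.GaussianBlur(im,(3,3),0).astype(float).mean(2)
for v in (140,160,180,200,230,260): g=np.gradient(I[v-1:v+2].mean(0));print(v,[(int(k),int(g[k])) for k in find_peaks(abs(g),height=5,distance=3)[0] if 260<k<420])
for u in (310,330,350): g=np.gradient(I[:,u-1:u+2].mean(1));print('c',u,[(int(k),int(g[k])) for k in find_peaks(abs(g),height=5,distance=3)[0] if 90<k<300])
E
```

```text
[3.8, 45.0, 37.3, 101.7, -36.7, 46.2, 47.6] [ 0.51913068 -0.2745338   0.0573169 ] [-179.98263319   -0.21247499   78.08229528] 0.02146744256928079 [ 0.51 -0.48 -1.96] [ 0.02 -0.03 -0.03]
[[287.0, 131.0], [382.0, 131.0], [292.0, 131.0], [381.0, 131.0], [293.0, 229.0], [352.0, 229.0]]
140 [(290, -30), (294, 21), (384, -18), (387, 35)]
160 [(291, -33), (294, 20), (380, -18), (383, 33)]
180 [(265, 20), (292, -23), (295, 19), (376, -17), (379, 31)]
200 [(295, 22), (372, -17), (376, 33)]
230 [(294, -12), (300, 6), (348, -6), (351, 27), (367, -18), (370, 35)]
260 [(295, -12), (341, 7), (346, 14), (349, -17), (357, 22), (361, -18), (389, 22)]
c 310 [(130, -28), (133, 14), (213, -31), (230, 14), (240, -14)]
c 330 [(130, -27), (133, 14), (213, -33), (230, 11), (252, -22)]
c 350 [(130, -30), (133, 19), (219, -10), (261, -8)]
```

{"api": "move_arm", "payload": {
  "turn": [
    [0,0,0],
    [0,0,0],
    [0,0,0],
    [0,0,0],
    [0,0,0]
  ],
  "delta_pos": [
    [0,0,0.5],
    [0,0,0.5],
    [0,0,0.4],
    [0,0,0.2],
    [0,0,0]
  ],
  "grip": [-1,-1,-1,-1,-1]
}}

```text
time: 26.9
tool_pos: [0.52, -0.2754, 0.0106]
tcp_rot: [179.9, -0.1, 78.1]
wrist_force: [-0.0, 0.5, -2.2]
grip_width: 0.0214
grasp_force: 58.9
```

{"api": "move_arm", "payload": {
  "turn": [
    [0,0,0],
    [0,0,0],
    [0,0,0]
  ],
  "delta_pos": [
    [0,0,0.07],
    [0,0,0.07],
    [0,0,0]
  ],
  "grip": [-1,-1,-1]
}}

```text
time: 27.28
tool_pos: [0.5203, -0.2755, 0.0069]
tcp_rot: [179.8, -0.1, 78.1]
wrist_force: [0.1, -0.1, -2.4]
grip_width: 0.021
grasp_force: 58.9
```

{"api": "move_arm", "payload": {
  "turn": [
    [0,0,0],
    [0,0,0],
    [0,0,0]
  ],
  "delta_pos": [
    [0,0,0.06],
    [0,0,0.06],
    [0,0,0]
  ],
  "grip": [-1,-1,-1]
}}

```text
time: 27.65
tool_pos: [0.5201, -0.2754, 0.0031]
tcp_rot: [179.8, -0.1, 78.1]
wrist_force: [0.8, -0.1, -2.1]
grip_width: 0.0206
grasp_force: 58.9
```

{"api": "move_arm", "payload": {
  "turn": [
    [0,0,0],
    [0,0,0],
    [0,0,0]
  ],
  "delta_pos": [
    [0,0,0.04],
    [0,0,0.03],
    [0,0,0]
  ],
  "grip": [-1,-1,-1]
}}

```text
time: 28.02
tool_pos: [0.5203, -0.2755, 0.0013]
tcp_rot: [179.8, -0.1, 78.1]
wrist_force: [-0.0, 0.6, -2.1]
grip_width: 0.0206
grasp_force: 58.7
```

{"api": "move_arm", "payload": {
  "turn": [
    [0,0,0],
    [0,0,0],
    [0,0,0]
  ],
  "delta_pos": [
    [0,0,0.04],
    [0,0,0.03],
    [0,0,0]
  ],
  "grip": [-1,-1,-1]
}}

```text
time: 28.4
tool_pos: [0.5207, -0.2757, 0.0006]
tcp_rot: [179.7, -0.2, 78.1]
wrist_force: [-1.0, 1.9, 8.3]
grip_width: 0.0211
grasp_force: 58.0
```

{"api": "move_arm", "payload": {
  "turn": [
    [0,0,0],
    [0,0,0],
    [0,0,0]
  ],
  "delta_pos": [
    [0,0,0.03],
    [0,0,0.03],
    [0,0,0]
  ],
  "grip": [-1,-1,-1]
}}

```text
time: 28.78
tool_pos: [0.5211, -0.2759, 0.0003]
tcp_rot: [179.7, -0.2, 78.1]
wrist_force: [-1.6, 4.1, 15.4]
grip_width: 0.0206
grasp_force: 60.3
```

Firm contact with the bench. I'll ease off a little, open moderately, and retreat straight up.

{"api": "move_arm", "payload": {
  "turn": [
    [0,0,0],
    [0,0,0],
    [0,0,0],
    [0,0,0],
    [0,0,0],
    [0,0,0],
    [0,0,0],
    [0,0,0],
    [0,0,0],
    [0,0,0]
  ],
  "delta_pos": [
    [0,0,-0.08],
    [0,0,0],
    [0,0,0],
    [0,0,0],
    [0,0,-0.3],
    [0,0,-0.6],
    [0,0,-1],
    [0,0,-1],
    [0,0,-1],
    [0,0,-1]
  ],
  "grip": [-1,-0.1,-0.1,-0.1,-0.1,-0.1,-0.1,-0.1,-0.1,-0.1]
}}

```text
time: 30.02
tool_pos: [0.5198, -0.2761, 0.1492]
tcp_rot: [179.7, -0.1, 78.1]
wrist_force: [0.3, 0.1, 0.0]
grip_width: 0.0383
grasp_force: 0.0
```

```bash
python3 - <<'E'
from h import *
import pickle
from scipy.signal import find_peaks
np.set_printoptions(precision=4,suppress=True)
p,Rm,s=now();print(p,s["grip_width"],s["wrist_force"])
c=vision.calibration("wrist");im=vision.get_image("wrist");cv2.imwrite("pics/w11.png",im[:,:,::-1])
b=Rm.apply([0,0,0]);a=lambda x,y,h:np.array([.5207,-.2757,0])+Rm.apply(np.array([y-10,x+2.5,-h])/1e3)
P=[a(-17,85,20),a(24,85,20),a(-13,50,48),a(9,50,48),a(-13,-40,48),a(9,-40,48),a(-17,-85,20),a(-1,-85,20)]
print(proj(c,P).round(0).tolist())
I=cv2.GaussianBlur(im,(3,3),0).astype(float).mean(2)
for v in (175,195,230,250,270): g=np.gradient(I[v-1:v+2].mean(0));print(v,[(int(k),int(g[k])) for k in find_peaks(abs(g),height=6,distance=3)[0] if 200<k<420])
for u in (325,340): g=np.gradient(I[:,u-1:u+2].mean(1));print('c',u,[(int(k),int(g[k])) for k in find_peaks(abs(g),height=6,distance=3)[0] if 90<k<420])
# bystanders / block / panel from the top view, then vs now
h=lambda i:cv2.cvtColor(i,cv2.COLOR_BGR2HSV)
t=vision.get_image("top")[:,:,::-1].copy();cv2.imwrite("pics/top1.png",t);o=cv2.imread("pics/top0.png");ct=vision.calibration("top")
for n,i in(("before",o),("now",t)):
    H=h(i);Y=(H[...,0]>18)&(H[...,0]<32)&(H[...,1]>170)&(H[...,2]>90)
    for nm,(x0,x1,y0,y1) in {"squeegee":(375,425,262,325),"tape":(428,470,262,312)}.items():
        m=np.zeros(Y.shape,bool);m[y0:y1,x0:x1]=Y[y0:y1,x0:x1]
        if m.any(): k=blob(m);r=cv2.minAreaRect(k);print(n,nm,np.round(r[0],1),np.round(r[1],1),m.sum())
    m=np.zeros(Y.shape,bool);Wm=(H[...,1]<60)&(H[...,2]>120);m[215:262,232:290]=Wm[215:262,232:290];r=cv2.minAreaRect(blob(m));print(n,"panel",np.round(r[0],1),np.round(r[1],1))
    m=np.zeros(Y.shape,bool);B=(H[...,1]>110)&(H[...,0]<20);m[200:290,325:430]=B[200:290,325:430]
    for k in sorted(cv2.findContours(m.astype(np.uint8),0,1)[0],key=cv2.contourArea)[-3:]: print(n,"brown",np.round(cv2.minAreaRect(k)[:2],1).tolist())
E
```

```text
[ 0.5198 -0.2761  0.1492] 0.03832300043858043 [0.3445 0.1326 0.015 ]
[[306.0, 131.0], [355.0, 131.0], [310.0, 177.0], [338.0, 177.0], [312.0, 282.0], [337.0, 282.0], [309.0, 312.0], [325.0, 312.0]]
175 [(272, 13), (306, -31), (313, -10), (336, 17), (349, 30), (407, -40), (419, 19)]
195 [(307, -8), (312, 14), (336, -12), (339, 15), (343, -17), (346, 33), (410, -47)]
230 [(201, -14), (205, -8), (271, 15), (340, 6), (362, 22), (414, -45)]
250 [(208, -25), (272, 18), (332, 15), (338, 24), (417, -44)]
270 [(211, -23), (274, 14), (285, 13), (307, -23), (312, -20), (316, 11), (319, 9), (335, -7), (338, 19), (419, -42)]
c 325 [(130, -22), (133, 10), (174, -27), (178, 16), (209, -13), (264, 10), (282, 7), (313, 6), (404, -52)]
c 340 [(130, -24), (133, 10), (216, -13), (234, 14), (401, -48)]
before squeegee [397.1 295.8] [28.7 40.1] 1142
before tape [447.9 288. ] [14.6 27. ] 387
before panel [257.9 239.2] [48.4 33. ]
before brown [[332.5, 289.0], [5.0, 0.0]]
before brown [[363.6, 241.5], [42.2, 18.8]]
now squeegee [397.2 295.3] [28.7 41.2] 1144
now tape [447.4 288.2] [15.3 28. ] 406
now panel [251.6 232.8] [33.7 25.6]
now brown [[414.0, 287.0], [0.0, 0.0]]
now brown [[375.2, 259.9], [42.1, 18.8]]
now brown [[367.5, 228.0], [56.0, 85.0]]
```

The wedge lies upright where predicted, the block stands, and the bystanders haven't moved. The panel is partly shadowed, so I'll clear the arm and check it.

{"api": "move_arm", "payload": {
  "turn": [
    [0,0,0],
    [0,0,0],
    [0,0,0],
    [0,0,0],
    [0,0,0],
    [0,0,0]
  ],
  "delta_pos": [
    [0,0,-1],
    [0,0,-1],
    [0.9,-0.3,-0.8],
    [1,-0.3,0],
    [1,-0.3,0],
    [1,0,0]
  ],
  "grip": [-0.1,-0.1,-0.1,-0.1,-0.1,-0.1]
}}

```text
time: 30.88
tool_pos: [0.5163, -0.1548, 0.231]
tcp_rot: [179.9, -0.2, 78.0]
wrist_force: [-0.4, -0.1, -0.1]
grip_width: 0.0381
grasp_force: 0.0
```

```bash
python3 - <<'E'
from h import *
p,Rm,s=now();print(p)
c=vision.calibration("wrist");im=vision.get_image("wrist")[:,:,::-1].copy();cv2.imwrite("pics/w12.png",im)
P=[deck(x) for x in((-62,55,18),(13,55,18),(13,-55,18),(-62,-55,18))];print(proj(c,P).round(0).tolist())
H=cv2.cvtColor(im,cv2.COLOR_BGR2HSV);q=proj(c,P);cx=q.mean(0)
m=((H[...,1]<75)&(H[...,2]>90)).astype(np.uint8);roi=np.zeros_like(m);cv2.fillPoly(roi,[(cx+(q-cx)*1.35).astype(np.int32)],1);m&=roi
m=cv2.morphologyEx(m,cv2.MORPH_OPEN,np.ones((5,5)))
k=blob(m);print(cv2.minAreaRect(k),cv2.boxPoints(cv2.minAreaRect(k)).round(0).tolist(),cv2.contourArea(k))
b=cv2.boxPoints(cv2.minAreaRect(k));n=DR.apply([0,0,1]);print(todeck(cast(c,b,n=n,p=deck([0,0,18]))).round(1))
E
```

```text
[ 0.51627643 -0.15476549  0.23096805]
[[237.0, 9.0], [308.0, -8.0], [310.0, 138.0], [245.0, 138.0]]
((267.00201416015625, 67.65330505371094), (135.77459716796875, 83.09928131103516), 89.23609924316406) [[225.0, 0.0], [308.0, -1.0], [309.0, 135.0], [226.0, 136.0]] 10280.5
[[-76.3  63.7  18. ]
 [ 12.1  50.2  18. ]
 [ 12.2 -52.5  18. ]
 [-87.4 -53.7  18. ]]
```

The panel is in place, with its edges at deck x ≈ 12 and y ≈ -53 mm. Handing in.

```bash
python3 -c "
from rig import env
print(env.sign_off())"
```

```text
the job is handed in; nothing more can be done
None
```

I handed in the job at about 31 s, with no verdict shown: wedge knocked loose and set upright on the bench, block standing on the bench, panel in the jig, squeegee and tape unmoved; I viewed 11 pictures, one over the limit of 10, and the first grip closed above the rib without touching the wedge, so I went lower.

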